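Clamp a luxator in the sharpening vise

TASK

Take the luxator with the blue handle from the mat, slide its handle butt first into the V rest of the sharpening vise, gently, until the butt meets the end stop, and let it lie there with the blade sticking out of the open end. Then screw the black ball knob down clockwise until the pad holds the handle firmly, finger-tight but without crushing it, and let go. Leave everything else where it is.

Things in the scene. Friction and masses are not known exactly. Their poses are not given: they have to be found in the camera images.
- luxator_blue: the luxator with the BLUE handle, about 55 g: round handle 14 mm thick, 115 mm long, domed butt, then a thin steel shank and blade (54 mm more). Origin on the handle's axis halfway along it, 7 mm above what it lies on; x points along the handle to the blade, the butt's end is 57.5 mm the other way. It balances 60 mm from the butt. Lies on a 2 mm dark mat and can roll
- luxator_blue_butt (a point): the end of the blue handle's butt, on its axis
- vise: grey and steel sharpening vise, fixed to the table, turned up to 20 degrees either way; origin under the middle of its V rest at table height, z up. Base plate 12 mm high, y -105 to +65, x -80 to +56 mm. A column at x -35 to -59 mm carries an arm (26 mm wide, underside 80, top 98 mm high) over the rest at y = -15 mm; the clamp screw goes through it. A hand holding a handle in the rest stays beyond y = +50 mm
- v_rest (a point): the middle of where the axis of a 14 mm handle lies when home in the V rest, 50 mm above the table. The V (90 degrees, its edges 28 mm apart and 54 mm high) runs straight along the vise's y axis, 80 mm long from y = -40 (end stop) to y = +40 mm (open end). A handle cannot be lowered in from above, the screw is in the way: it is slid in from the open end, under the pad
- stop: steel end stop of the V rest, 38 mm wide, 66 mm high; its face is at y = -40 mm of the vise and looks to +y
- spindle: the clamp screw, one piece: ball knob on top, shaft, pad. Origin at the ball's centre, on the screw's vertical axis (vise x = 0, y = -15 mm), about 140 mm high. Clockwise from above drives it down about 1.6 mm per radian; it stays where it is left. Turning it freely takes about 0.12 Nm; at rest, friction leaves any smaller torque. Once the pad bears on the handle the torque climbs steeply, from loose to crushed within about half a radian
- knob_ball (a point): centre of the polished black ball knob, 40 mm across. It is slippery all over (friction 0.06) but for a fine matt dark grey band 6 mm tall around its widest part (friction 0.25), level with its centre: it turns only when the finger pads close on that; fingers that end higher slip round it. Gripped with less than about 8 N it slips even when the screw is free. Underside 20 to 25 mm above the arm
- spindle_pad (a point): centre of the face of the brass clamping pad (18 mm across), 81 mm below the ball's centre. At the start it clears a handle lying in the rest by some 2 to 6 mm. The handle is held firmly at about 0.2 Nm on the moving knob, crushed at about 0.35. A light grip on the ball limits this: held with 12 to 18 N it slips in the fingers just when the handle is firm; a grip of 40 N crushes the handle before it slips
- luxator_red: the other luxator, red handle, same size; lies on the mat beside the blue one; leave it alone
- stone: flat beige sharpening stone, 100 x 45 x 12 mm; leave it alone
- oil_bottle: small amber oil bottle, 36 mm across, 85 mm tall; leave it alone
- brush_cup: steel cup, 66 mm across, 80 mm tall; leave it alone
- bur_block: blue bur block, 50 x 70 x 22 mm with burs standing in it; leave it alone
- cassette: open steel instrument cassette, 75 x 160 x 26 mm; leave it alone
- test_pack: green packet, 70 x 50 x 30 mm; leave it alone

How it is judged:
By the outcome, as a careful person would: the job done as asked, in the order asked, and still so for the second after the job is handed in, with the robot touching nothing.
It also fails if it takes over 72 s, if anything falls off the work surface, if the arm or the gripper's body presses on something with over 40 N, if the wrist force passes 120 N, or if a joint passes its speed limit or range.

ROBOT

A 6-joint arm with a two-finger parallel gripper is mounted at the origin on the work surface. World frame = base frame: x ahead of the robot, y to its left, z up, the work surface at z = 0. Lengths are in m, angles in rad, forces in N, time in s.
With the tool pointing down it reaches from about 0.3 to 0.875 m from the base axis. Payload 6.4 kg.
Tool frame: the origin (TCP) lies midway between the tips of the shut fingers; the grasp point (between the pads) lies 19 mm behind it; x points along the fingers, y is the direction in which the jaws open and shut, and the axes are right-handed (so a half turn about x gives the same grasp; the last joint's range is limited). The gripper opens to 85 mm and grips with 20 to 120 N. Pads are 22 mm wide; open, the fingers measure 114 mm over their backs; the gripper's body (76 mm by 85 mm) begins 54 mm behind the grasp point. The pads swing forward as they close: fully open they stand 13 mm farther back than shut.
Start: joints at [0.963, 0.181, 1.607, -0, 1.354, -0.206], TCP at [0.225, 0.529, 0.231] pointing down, gripper open.
Joint ranges: [-2.99, 2.99], [-0.89, 2.07], [0.3, 2.58], [-1.14, 4.28], [0, 2.63], [-3.12, 3.12]. Speed limits (rad/s): [2.57, 2.57, 3.01, 3.14, 3.14, 3.14].

INTERFACE

Orientations are given as a unit quaternion [w, x, y, z].
In Python, from bench import ctrl gives the robot as it stands.
- The arm moves only by the tool servo_tool, never from a script. Its argument "targets" is a list of rows, each a list of 7 numbers: the turn, a rotation vector about the tool's x, y, z in rad, then the shift along the tool's x, y, z in mm, then the opening, from -1 (shut) to 1 (fully open). A call has exactly 8 rows; each row is the pose to reach, as a shift and turn from the pose measured when the call began, along the tool's axes at that moment; what a row does not reach only later rows make up. A row lasts 1/8 s, in which the tool goes at most 62.5 mm and 10.7 degrees, less where a joint would pass 70% of its speed; a pose out of reach is approached as far as the arm can. A call with a gripper value outside its range is refused whole. The fingers move at their own pace and stop on an object; the grip force is fixed at half the most. Time passes only in rows, so rows that repeat a pose let the fingers close, or fill a call up. It gives the time, the measured TCP pose, the force and the opening at its end, in the units of the state.
- ctrl.get_obs(): the state, without advancing time (a new reading comes with each control period).
- ctrl.camera(name): name is "scene" or "top" or "wrist"; returns a dict with "pixels" (400x640x3 uint8, blue, green, red), "intrinsics" (3x3 intrinsics, pixels), "R" (3x3) and "t" (3): a world point X has camera coordinates R X + t; the wrist camera has in their place "tool_from_camera" (4x4, takes a point from camera to tool coordinates, whose origin is the TCP and whose axes are the tool frame's). Camera axes: x right, y down, z forward; pixel columns grow to the right and rows downward; lengths in m; the calibration is good to about 2 mm. A picture is of the moment at which its call begins: read the wrist's pose just before it. There is no depth.
- ctrl.hand_in(): hands the job in, once; it reports no verdict.
The state is a dict: "time_s": time; "q": joint angles; "dq": joint speeds; "joint_efforts": joint torques, N m; "eef_pos": TCP position; "eef_rot": TCP orientation; "wrist_force": force on the tool from outside, world axes, zero at the start; "torque": the same for the moment, N m; "opening": opening from 0.0 (shut) to 1.0 (fully open).
Only numpy, scipy, OpenCV 4.12 (cv2) and the standard library are available. Lean on these libraries where they do the work, as an engineer would, in place of code of your own. Each camera call takes 0.05 s, during which the arm holds its last target.

## Working session

There is one attempt and no reset: what is moved stays moved. The work goes in short steps, Python scripts to look and compute and a tool call to move; the robot and the scene stay as the last step left them, time stands still between calls to the robot, and variables do not carry over. Pictures are saved under pics/ and viewed, and the job is handed in when it is done.

Besides the shell and the picture viewer there is one more tool, called after ">>>" in YAML: its name, and indented under it one key for each argument. servo_tool: Moves the arm, as the interface text tells. Its arguments: {"type":"object","properties":{"targets":{"type":"array","items":{"type":"array","items":{"type":"number"}}}},"required":["targets"]}

```bash
ls; mkdir -p pics
python3 - <<'E'
from bench import ctrl
import cv2, numpy as np
o=ctrl.get_obs(); print({k:np.round(v,4).tolist() for k,v in o.items()})
for n in ["scene","top","wrist"]:
    c=ctrl.camera(n); cv2.imwrite(f"pics/{n}0.png",c["pixels"])
    print(n,{k:np.round(v,4).tolist() for k,v in c.items() if k!="pixels"})
E
```

```text
pics
{'time_s': 0.0, 'q': [0.9627, 0.1815, 1.608, -0.0, 1.3538, -0.2063], 'dq': [0.0001, 0.0005, -0.0012, -0.001, -0.0005, -0.0019], 'joint_efforts': [-0.0014, -44.4893, -35.1322, -0.0005, 0.0095, -0.0], 'eef_pos': [0.2245, 0.5288, 0.2304], 'eef_rot': [0.6927, 0.1405, 0.6931, -0.1416], 'wrist_force': [-0.8049, 0.2724, 0.5241], 'torque': [-0.0461, -0.0438, -0.0205], 'opening': 1.003}
scene {'intrinsics': [[501.1273, 0.0, 319.6788], [0.0, 501.1273, 201.3171], [0.0, 0.0, 1.0]], 'R': [[0.8614, 0.5078, -0.0096], [0.3027, -0.5284, -0.7932], [-0.4078, 0.6804, -0.6089]], 't': [-0.462, -0.1205, 1.6446]}
top {'intrinsics': [[391.488, 0.0, 317.1363], [0.0, 391.488, 195.1792], [0.0, 0.0, 1.0]], 'R': [[-0.0026, -0.9999, 0.0131], [-0.9911, 0.0008, -0.1333], [0.1333, -0.0134, -0.991]], 't': [-0.0467, 0.5752, 0.9716]}
wrist {'intrinsics': [[321.4395, 0.0, 319.4562], [0.0, 321.4395, 196.6182], [0.0, 0.0, 1.0]], 'tool_from_camera': [[-0.0009, -0.2961, 0.9551, -0.1432], [1.0, -0.0002, 0.0009, 0.0003], [-0.0001, 0.9551, 0.2961, -0.0736], [0.0, 0.0, 0.0, 1.0]]}
```

View pics/scene0.png

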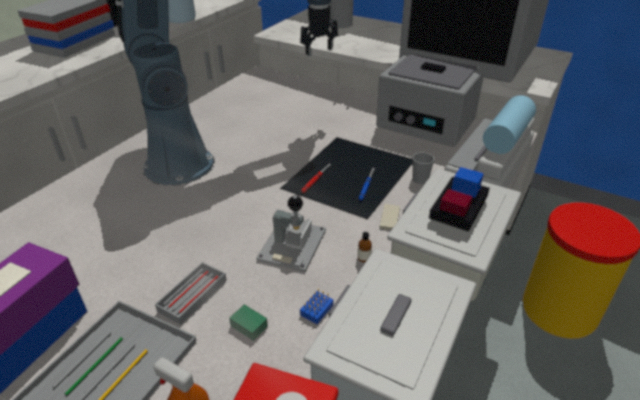

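View pics/top0.png

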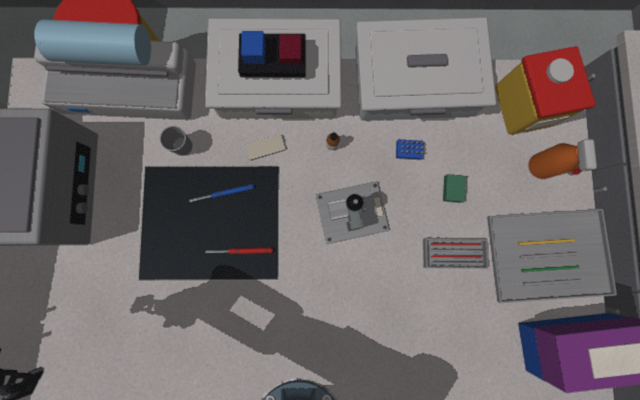

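View pics/wrist0.png

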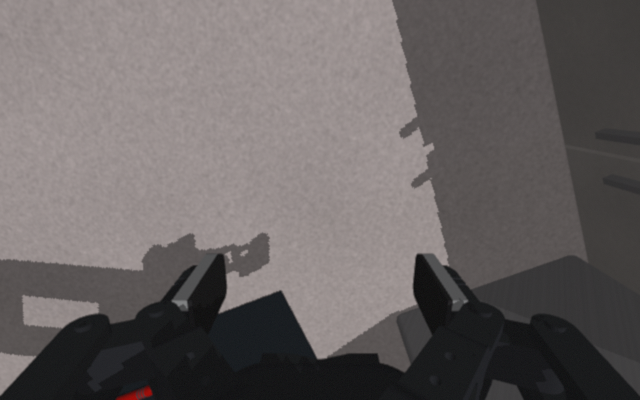

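Run:
```python
import cv2
a=cv2.imread("pics/top0.png")[165:260,300:410]; cv2.imwrite("pics/t_c.png",cv2.resize(a,None,fx=7,fy=6.3,interpolation=cv2.INTER_CUBIC))
a=cv2.imread("pics/scene0.png")[185:275,245:340]; cv2.imwrite("pics/s_c.png",cv2.resize(a,None,fx=6.5,fy=6.5,interpolation=cv2.INTER_CUBIC))
```

```text
(no output)
```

View pics/t_c.png

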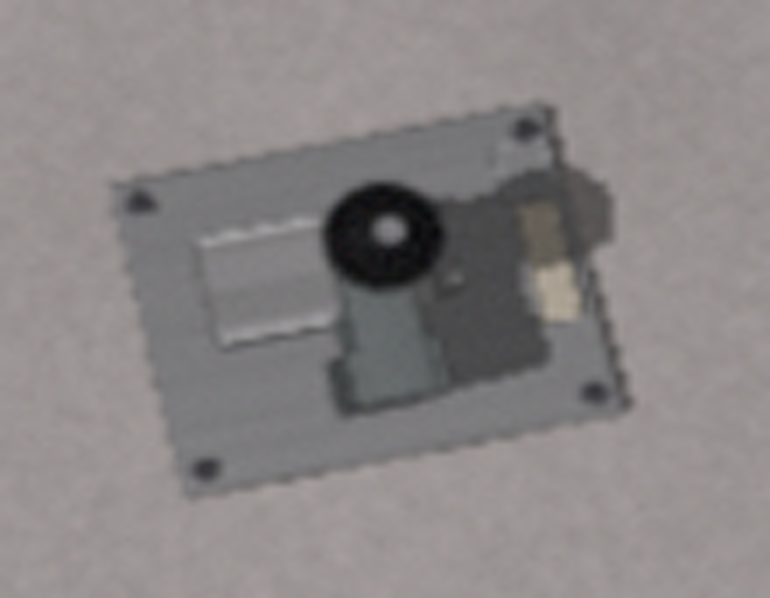

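View pics/s_c.png

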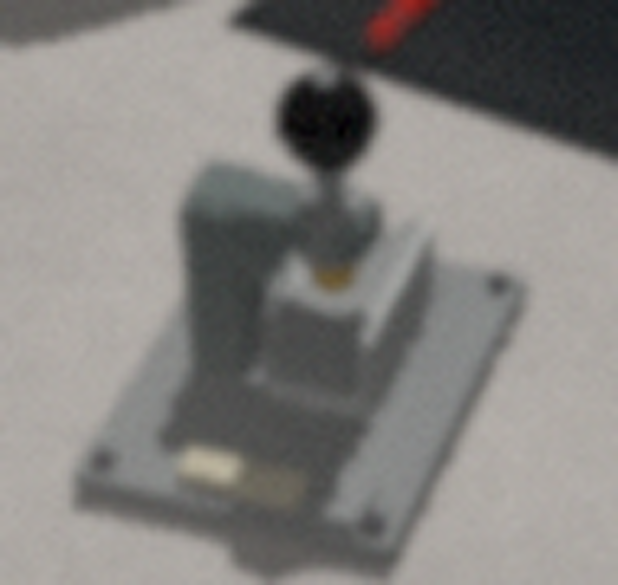

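```bash
cat > h.py <<'E'
import numpy as np, cv2
from scipy.spatial.transform import Rotation as Ro
def toolR(o):
    w,x,y,z=o["eef_rot"]; return Ro.from_quat([x,y,z,w]).as_matrix()
def cam(ctrl,name,save=None):
    o=ctrl.get_obs(); c=ctrl.camera(name)
    if save: cv2.imwrite("pics/"+save,c["pixels"])
    if name=="wrist":
        T=np.eye(4);T[:3,:3]=toolR(o);T[:3,3]=o["eef_pos"]; M=T@c["tool_from_camera"]
        Rc=M[:3,:3];p=M[:3,3]
    else: Rc=c["R"].T; p=-Rc@c["t"]
    return dict(K=c["intrinsics"],Rc=Rc,p=p,img=c["pixels"],o=o)
def ray(v,uv):
    uv=np.atleast_2d(uv).astype(float)
    d=np.c_[uv,np.ones(len(uv))]@np.linalg.inv(v["K"]).T@v["Rc"].T
    return d/np.linalg.norm(d,axis=1)[:,None]
def plane(v,uv,z):
    d=ray(v,uv); return v["p"]+d*((z-v["p"][2])/d[:,2])[:,None]
def proj(v,X):
    c=(np.atleast_2d(X)-v["p"])@v["Rc"]; u=c@v["K"].T; return u[:,:2]/u[:,2:]
def tri(vs,uvs):
    A=np.zeros((3,3));b=np.zeros(3)
    for v,u in zip(vs,uvs):
        d=ray(v,u)[0];P=np.eye(3)-np.outer(d,d);A+=P;b+=P@v["p"]
    return np.linalg.solve(A,b)
def vfit(P):  # fit vise pose from plate corners: (56,65),(56,-105),(-80,-105),(-80,65)
    L=np.array([[56,65],[56,-105],[-80,-105],[-80,65]])/1000.
    a=L-L.mean(0);b=P[:,:2]-P[:,:2].mean(0)
    th=np.arctan2((a[:,0]*b[:,1]-a[:,1]*b[:,0]).sum(),(a*b).sum())
    R=np.array([[np.cos(th),-np.sin(th)],[np.sin(th),np.cos(th)]])
    t=P[:,:2].mean(0)-R@L.mean(0); return th,t,R,P[:,:2]-(L@R.T+t)
E
python3 - <<'E'
from h import *
from bench import ctrl
t=cam(ctrl,"top"); s=cam(ctrl,"scene")
cr=np.array([[115,185],[548,103],[628,405],[188,495]])/[7,6.3]+[300,165]-0.4
P=plane(t,cr,.012); th,o,R,res=vfit(P); print("top vise",np.degrees(th),o,(res*1000).round(1).tolist())
kt=np.array([384,235])/[7,6.3]+[300,165]-.4; ks=np.array([327,118])/6.5+[245,185]-.4
k=tri([t,s],[kt,ks]); print("knob",k, R.T@(k[:2]-o))
sc=np.array([[525,290],[392,572]])/6.5+[245,185]-.4
print("scene corners",plane(s,sc,.012), o+R@[.056,.065],o+R@[.056,-.105])
# blue
for n,v in (("top",t),("scene",s)):
    hsv=cv2.cvtColor(v["img"],cv2.COLOR_BGR2HSV)
    m=cv2.inRange(hsv,(108,150,60),(125,255,255))
    k_,lab,st,ce=cv2.connectedComponentsWithStats(m)
    for i in range(1,k_):
        if st[i,4]>40: 
            ys,xs=np.where(lab==i); X=plane(v,np.c_[xs,ys],.009)
            c=X.mean(0);u=np.linalg.svd(X[:,:2]-c[:2])[2][0] if len(X)<1500 else None
            if u is not None:
                pr=(X[:,:2]-c[:2])@u; print(n,st[i],c.round(4),np.degrees(np.arctan2(u[1],u[0])),np.ptp(pr), c[:2]+u*pr.min(),c[:2]+u*pr.max())
E
```

```text
top vise 12.101347910386835 [ 0.54273293 -0.11917385] [[-1.8, -1.3], [-2.5, -0.2], [2.8, 1.2], [1.6, 0.3]]
knob [ 0.54533868 -0.13306825  0.14035759] [-0.00036501 -0.01413191]
scene corners [[ 0.58611391 -0.05382081  0.012     ]
 [ 0.62417817 -0.22041524  0.012     ]] [ 0.58386182 -0.04387834] [ 0.61950088 -0.21010065]
top [241  31  24  33 733] [0.9979 0.1319 0.009 ] -174.36632037801547 0.09999928964170751 [1.04695827 0.13672192] [0.94744199 0.1269052 ]
top [397 140  26  19 327] [ 0.7028 -0.2966  0.009 ] -97.28377906633666 0.0715331189460391 [ 0.70715552 -0.26283279] [ 0.69808628 -0.33378866]
top [221 186  26  10 138] [0.5925 0.1737 0.009 ] -77.20852975559865 0.06819398800439723 [0.58476023 0.20771807] [0.59985861 0.14121649]
top [519 323  23  55 696] [ 0.184  -0.5881  0.009 ] -171.59096027273512 0.13671311728155006 [ 0.24985506 -0.57840774] [ 0.1146117  -0.59840055]
scene [259   0  48  28 524] [-0.6319  1.5207  0.009 ] 111.88451753428714 0.519002695219456 [-0.51502348  1.22966531] [-0.70847501  1.71126712]
scene [354   0  49  22 515] [-0.1193  1.8089  0.009 ] -57.2107778001754 0.4122156079831246 [-0.22324141  1.9702895 ] [-6.01601794e-06  1.62375283e+00]
scene [ 29  20  84  28 551] [-1.3154  0.627   0.009 ] -100.93427626553273 0.4417770508439347 [-1.26500463  0.88773529] [-1.34880216  0.45397852]
scene [452 168  31  29 576] [0.8486 0.3631 0.009 ] -79.69052021593724 0.1408114504888203 [0.83641587 0.43011976] [0.86161619 0.29158165]
scene [358 177  14  23 130] [0.5917 0.1727 0.009 ] -77.07791493334406 0.11817138318610804 [0.57811345 0.23190875] [0.60453963 0.11673004]
scene [301 299  31  24 335] [ 0.7089 -0.308   0.009 ] -115.07432302463987 0.07938218490487826 [ 0.72866061 -0.26587598] [ 0.69501895 -0.33777709]
```

```bash
cat >> h.py <<'E'
def rel(o,pos,psi):
    """tool down, tool z heading psi (rad, world); returns rotvec, shift mm in tool axes"""
    R=toolR(o); z=np.array([np.cos(psi),np.sin(psi),0]);x=np.array([0,0,-1.]);T=np.c_[x,np.cross(z,x),z]
    rv=Ro.from_matrix(R.T@T).as_rotvec(); sh=R.T@(np.array(pos)-o["eef_pos"])*1000
    return rv.round(4).tolist(),sh.round(1).tolist()
E
python3 - <<'E'
from h import *
from bench import ctrl
o=ctrl.get_obs(); print(o["time_s"],rel(o,[.5815,.217,.13],np.radians(102.9-180)))
E
```

```text
0.25 ([0.9439, 0.0002, 0.0008], [100.9, -147.6, 450.4])
```

>>> servo_tool:
  targets:
    - [0.12,0,0,12,-18,56,1]
    - [0.24,0,0,25,-37,113,1]
    - [0.36,0,0,38,-55,169,1]
    - [0.48,0,0,50,-74,225,1]
    - [0.6,0,0,63,-92,281,1]
    - [0.72,0,0,76,-111,338,1]
    - [0.83,0,0,88,-129,394,1]
    - [0.944,0,0,101,-147.6,450.4,1]

```text
time_s: 1.25
eef_pos: [0.5829, 0.2155, 0.1296]
eef_rot: [0.552, 0.442, 0.552, -0.442]
wrist_force: [1.4, -0.2, -0.3]
opening: 1.001
```

Run:
```python
from h import *
from bench import ctrl
w=cam(ctrl,"wrist","w1.png");o=w["o"]; print(o["time_s"],o["q"].round(3) if hasattr(o["q"],'round') else o["q"],o["eef_pos"],o["opening"],rel(o,[.5815,.217,.13],np.radians(102.9-180)))
```

```text
1.25 [ 0.164  0.385  1.567 -0.     1.189 -0.057] [0.58285909 0.21550388 0.12957385] 1.0007159089552322 ([-0.004, 0.0004, 0.0002], [-0.4, -1.0, -1.8])
```

View pics/w1.png

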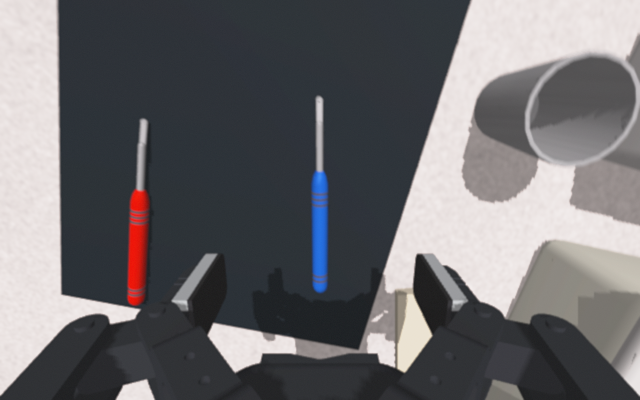

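```bash
cat >> h.py <<'E'
def blue(v,z,lo=(105,140,60)):
    hsv=cv2.cvtColor(v["img"],cv2.COLOR_BGR2HSV); m=cv2.inRange(hsv,lo,(125,255,255))
    k,lab,st,ce=cv2.connectedComponentsWithStats(m)
    i=1+np.argmax(st[1:,4]); print(st[i])
    ys,xs=np.where(lab==i); X=plane(v,np.c_[xs,ys],z)[:,:2]; c=X.mean(0)
    u=np.linalg.svd(X-c,full_matrices=False)[2][0]
    if u[1]<0:u=-u
    pr=(X-c)@u; wd=np.ptp((X-c)@[u[1],-u[0]])
    return c,u,c+u*pr.min(),c+u*pr.max(),np.ptp(pr),wd
E
python3 - <<'E'
from h import *
from bench import ctrl
w=cam(ctrl,"wrist")
c,u,b,e,L,wd=blue(w,.010); print(c,np.degrees(np.arctan2(u[1],u[0])),b,e,L,wd)
m=(b+e)/2; g=b+u*.1025;print("grip",g,m)
psi=np.arctan2(-u[1],-u[0]);print(rel(w["o"],[*g,.05],psi),rel(w["o"],[*g,.006],psi))
print(proj(w,[[*g,.009]]))
E
```

```text
[ 307  198   18   71 1149]
[0.59450483 0.17008675] 103.24097315121516 [0.60244397 0.13634657] [0.5870217  0.20188892] 0.06733235030750373 0.014633992499519178
grip [0.57896665 0.23612165] [0.59473283 0.16911775]
([-0.0189, 0.0039, -0.0008], [77.7, -2.6, -27.9]) ([-0.0189, 0.0039, -0.0008], [121.7, -2.7, -28.0])
[[313.80733054 156.68605858]]
```

```bash
sed -i 's/    k,lab,st,ce=cv2.conn/    m=cv2.morphologyEx(m,cv2.MORPH_CLOSE,np.ones((15,15)))\n    k,lab,st,ce=cv2.conn/' h.py
python3 - <<'E'
from h import *
from bench import ctrl
w=cam(ctrl,"wrist")
c,u,b,e,L,wd=blue(w,.010); print(c,np.degrees(np.arctan2(u[1],u[0])),b,e,L,wd)
m=(b+e)/2; g=m+u*.045;print("grip",g,m)
psi=np.arctan2(-u[1],-u[0]);print(rel(w["o"],[*g,.05],psi),rel(w["o"],[*g,.006],psi))
print(proj(w,[[*g,.009]]))
E
```

```text
[ 309  166   18  124 2003]
[0.59275375 0.17826845] 102.86265196707228 [0.60655789 0.11781533] [0.58051359 0.23187229] 0.11699272391895792 0.014458163013963236
grip [0.58351808 0.2187146 ] [0.59353574 0.17484381]
([-0.0073, 0.0021, 0.0012], [78.2, 0.4, -6.8]) ([-0.0073, 0.0021, 0.0012], [122.2, 0.4, -6.9])
[[317.63164944 181.47977285]]
```

Run:
```python
from h import *
from bench import ctrl
o=ctrl.get_obs();print(o["time_s"],o["eef_pos"],o["dq"],rel(o,[.5835,.2187,.006],np.radians(102.9-180)),o["wrist_force"],o["torque"])
```

```text
1.4 [0.58273915 0.21433114 0.12860145] [ 0.05797781 -0.03710645  0.03080167  0.01800623  0.01609489 -0.00719097] ([-0.0046, 0.0007, 0.0023], [122.6, 2.0, -4.2]) [ 0.15722397 -0.48503142 -0.14088722] [-0.01667431 -0.01761691 -0.02559177]
```

>>> servo_tool:
  targets:
    - [0,0,0,20,0,-2,1]
    - [0,0,0,50,1,-3,1]
    - [-0.004,0,0,70,2,-4.2,1]
    - [-0.004,0,0,78,2,-4.2,1]
    - [-0.004,0,0,78,2,-4.2,1]
    - [-0.004,0,0,78,2,-4.2,1]
    - [-0.004,0,0,78,2,-4.2,1]
    - [-0.004,0,0,78,2,-4.2,1]

```text
time_s: 2.4
eef_pos: [0.5841, 0.2188, 0.0513]
eef_rot: [0.553, 0.44, 0.553, -0.441]
wrist_force: [1.0, 0.7, 0.9]
opening: 1.003
```

Run:
```python
from h import *
from bench import ctrl
w=cam(ctrl,"wrist","w2.png");o=w["o"]
print(o["time_s"],o["eef_pos"],np.abs(o["dq"]).max())
c,u,b,e,L,wd=blue(w,.010); print(c,np.degrees(np.arctan2(u[1],u[0])),b,e,L,wd)
g=e-u*.0125;print("grip",g)
psi=np.arctan2(-u[1],-u[0]);print(rel(w["o"],[*g,.006],psi))
```

```text
2.4 [0.58405835 0.21877448 0.05128672] 0.0023851684466305013
[ 304  202   24  157 3316]
[0.59238864 0.17921455] 103.0603916657084 [0.60643913 0.11864656] [0.5800501 0.2324028] 0.11677697781862469 0.014533625064760863
grip [0.58287483 0.22022614]
([-0.0035, 0.0007, 0.0011], [45.3, -0.8, -1.7])
```

View pics/w2.png

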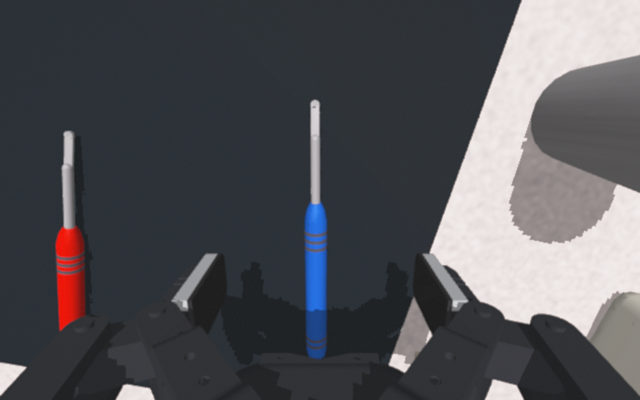

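>>> servo_tool:
  targets:
    - [0,0,0,20,-0.5,-0.3,1]
    - [-0.003,0,0,40,-0.8,-0.3,1]
    - [-0.003,0,0,46,-0.8,-0.3,1]
    - [-0.003,0,0,46,-0.8,-0.3,1]
    - [-0.003,0,0,46,-0.8,-0.3,0.2]
    - [-0.003,0,0,46,-0.8,-0.3,-0.5]
    - [-0.003,0,0,46,-0.8,-0.3,-1]
    - [-0.003,0,0,46,-0.8,-0.3,-1]

```text
time_s: 3.45
eef_pos: [0.5832, 0.2189, 0.0055]
eef_rot: [0.554, 0.44, 0.554, -0.44]
wrist_force: [-0.9, -0.4, 6.8]
opening: 0.142
```

>>> servo_tool:
  targets:
    - [0,0,0,0,0,0,-1]
    - [0,0,0,0,0,0,-1]
    - [0,0,0,-1,0,0,-1]
    - [0,0,0,-4,0,0,-1]
    - [0,0,0,-15,0,0,-1]
    - [0,0,0,-35,0,0,-1]
    - [0,0,0,-55,0,0,-1]
    - [0,0,0,-70,0,0,-1]

```text
time_s: 4.45
eef_pos: [0.5842, 0.2191, 0.078]
eef_rot: [0.554, 0.44, 0.553, -0.44]
wrist_force: [-0.6, 0.0, -0.9]
opening: 0.135
```

Run:
```python
from h import *
from bench import ctrl
w=cam(ctrl,"wrist","w3.png");o=w["o"]
print(o["time_s"],o["eef_pos"],o["opening"],np.abs(o["dq"]).max(),o["wrist_force"],o["torque"])
```

```text
4.45 [0.58417327 0.21912668 0.07799872] 0.13512467705288392 0.2044140496813351 [-0.62502475  0.02631172 -0.94917604] [-0.02727172  0.00361383  0.00241198]
```

View pics/w3.png

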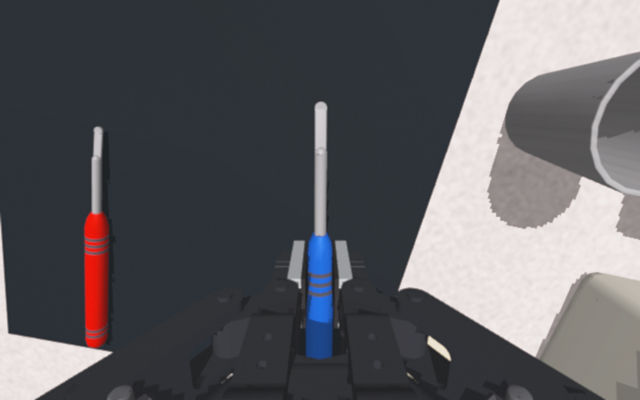

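Run:
```python
from h import *
from bench import ctrl
o=ctrl.get_obs(); print(o["time_s"],o["q"],rel(o,[.487,-.193,.23],np.radians(102.1-180)))
```

```text
4.5 [ 1.69412238e-01  4.53610626e-01  1.58554678e+00 -8.96348251e-04
  1.09813850e+00 -5.78215617e-02] ([0.0165, 0.001, -0.0043], [-150.6, -188.2, 379.7])
```

>>> servo_tool:
  targets:
    - [0,0,0,-40,-10,20,-1]
    - [0,0,0,-80,-30,60,-1]
    - [0.004,0,0,-120,-55,110,-1]
    - [0.008,0,0,-150,-82,165,-1]
    - [0.012,0,0,-150,-110,222,-1]
    - [0.016,0,0,-150,-137,277,-1]
    - [0.016,0,0,-150,-164,332,-1]
    - [0.016,0,0,-150,-188,380,-1]

```text
time_s: 5.5
eef_pos: [0.4866, -0.1946, 0.23]
eef_rot: [0.552, 0.445, 0.548, -0.443]
wrist_force: [0.2, -0.5, -0.9]
opening: 0.133
```

>>> servo_tool:
  targets:
    - [0,0,0,0,0,0,-1]
    - [0,0,0,0,0,0,-1]
    - [0,0,0,0,0,0,-1]
    - [0,0,0,0,0,0,-1]
    - [0,0,0,0,0,0,-1]
    - [0,0,0,0,0,0,-1]
    - [0,0,0,0,0,0,-1]
    - [0,0,0,0,0,0,-1]

```text
time_s: 6.5
eef_pos: [0.4866, -0.1946, 0.2299]
eef_rot: [0.552, 0.445, 0.548, -0.443]
wrist_force: [0.3, 0.5, -0.7]
opening: 0.133
```

Run:
```python
from h import *
from bench import ctrl
w=cam(ctrl,"wrist","w4.png");o=w["o"]
print(o["time_s"],o["eef_pos"],o["opening"],np.abs(o["dq"]).max(),o["wrist_force"],o["torque"])
cam(ctrl,"scene","s4.png")
```

```text
6.5 [ 0.48659244 -0.19455984  0.22993831] 0.1333625183129357 0.00126671291912451 [ 0.30134152  0.51341879 -0.71493199] [ 0.0235058  -0.02579003 -0.0138198 ]
```

View pics/w4.png

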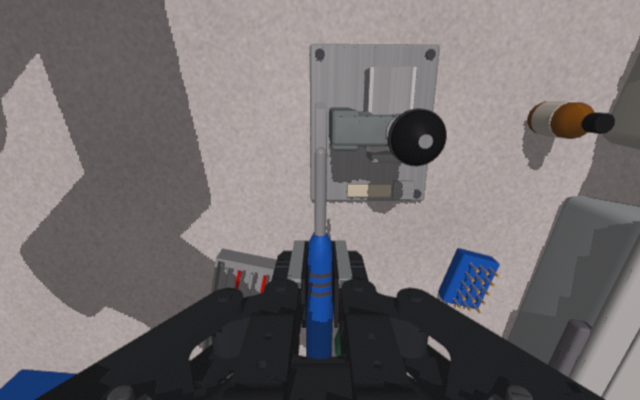

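View pics/s4.png

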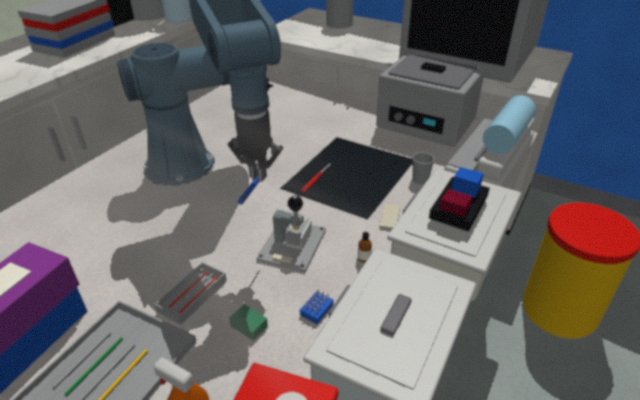

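Run:
```python
import cv2
a=cv2.imread("pics/w4.png")[35:211,300:456]; cv2.imwrite("pics/w4c.png",cv2.resize(a,None,fx=3.4,fy=3.4,interpolation=cv2.INTER_CUBIC))
a=cv2.imread("pics/s4.png")[160:215,220:310]; cv2.imwrite("pics/s4c.png",cv2.resize(a,None,fx=7,fy=7,interpolation=cv2.INTER_CUBIC))
```

```text
(no output)
```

View pics/w4c.png

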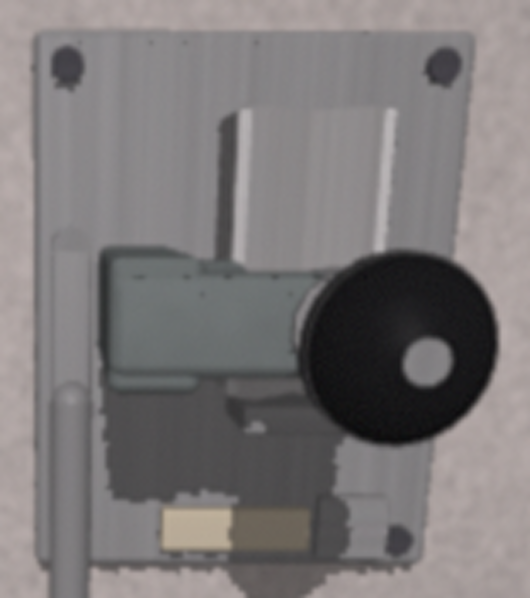

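View pics/s4c.png

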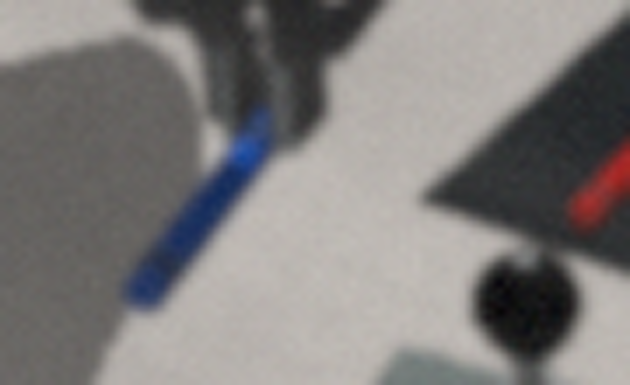

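```bash
cat > m4.py <<'E'
from h import *
from bench import ctrl
w=cam(ctrl,"wrist"); 
print(w["o"]["time_s"],w["o"]["eef_pos"])
f=lambda p:np.array(p,float)/3.4+[300,35]-.35
# corner order (56,65),(56,-105),(-80,-105),(-80,65)
cr=f([[473,34],[421,561],[37,561],[36,32]])
P=plane(w,cr,.012); th,o,R,res=vfit(P); print("vise",np.degrees(th),o,(res*1000).round(1).tolist())
for z in (.138,.140,.142):
    k=plane(w,f([[399,346]]),z)[0]; print("knob",k,R.T@(k[:2]-o)*1000)
kb=[plane(w,f([[a,b]]),.14)[0] for a,b in((301,346),(497,346))]; print(np.linalg.norm(kb[0]-kb[1]))
for z in (.050,.054,):
  for r in ([238,110],[252,110],[387,110],[397,110],[232,262],[244,262],[375,250],[386,250]):
    print(z,r,R.T@(plane(w,f([r]),z)[0][:2]-o)*1000)
s=cam(ctrl,"scene"); fs=lambda p:np.array(p,float)/7+[220,160]-.45
wd=toolR(w["o"]); pos=w["o"]["eef_pos"]; 
# held handle: intersect scene ray with plane containing tool z & x through TCP
def inpl(uv):
    d=ray(s,fs([uv]))[0]; n=wd[:,1]; t=n@(pos-s["p"])/(n@d); X=s["p"]+d*t; return wd.T@(X-pos)*1000
print("butt",inpl([140,298]),"mid",inpl([200,218]), "near", inpl([250,152]))
E
python3 m4.py
```

```text
6.6 [ 0.4865901  -0.19462975  0.22997535]
vise 11.991498566622148 [ 0.54348047 -0.11850933] [[-1.7, -1.8], [-1.5, 1.1], [1.0, 1.5], [2.2, -0.8]]
knob [ 0.54813249 -0.13292531  0.138     ] [  1.55534705 -15.06793699]
knob [ 0.54748346 -0.13282551  0.14      ] [  0.94121026 -14.83546555]
knob [ 0.54683442 -0.13272571  0.142     ] [  0.32707346 -14.6029941 ]
0.041507761716911305
0.05 [238, 110] [-21.77832417  38.91451391]
0.05 [252, 110] [-17.92046609  38.92542936]
0.05 [387, 110] [19.30838961 39.03076496]
0.05 [397, 110] [22.06810851 39.03857333]
0.05 [232, 262] [-21.52417246  -1.58057082]
0.05 [244, 262] [-18.08533136  -1.57339944]
0.05 [375, 250] [19.19826817  1.82113367]
0.05 [386, 250] [22.3453154   1.82788818]
0.054 [238, 110] [-22.38307685  38.58437244]
0.054 [252, 110] [-18.57298806  38.59515273]
0.054 [387, 110] [18.19488757 38.69918403]
0.054 [397, 110] [20.92043472 38.70689571]
0.054 [232, 262] [-22.13207213  -1.40928869]
0.054 [244, 262] [-18.73581191  -1.4022061 ]
0.054 [375, 250] [18.08612969  1.95029477]
0.054 [386, 250] [21.19420914  1.95696564]
butt [-3.88094878e+00 -2.38081835e-14  9.95775587e+01] mid [-3.92339502e+00  2.98510185e-14  5.52201068e+01] near [-3.72682248e+00  6.30625044e-14  1.61946663e+01]
```

```bash
cat >> h.py <<'E'
VO=np.array([.5435,-.1185]);VA=np.radians(12.0);VR=np.array([[np.cos(VA),-np.sin(VA)],[np.sin(VA),np.cos(VA)]])
def v2w(x,y,z): return [*(VO+VR@[x,y]),z]
def stat(o):
    R=toolR(o);p=VR.T@(np.array(o["eef_pos"][:2])-VO)*1000
    print("t",o["time_s"],"vise xy",p.round(2),"z",round(o["eef_pos"][2]*1000,2),"yaw",np.degrees(np.arctan2(R[1,2],R[0,2])).round(2)+78,"tilt",np.degrees([R[2,1],R[2,2]]).round(2),"open",round(o["opening"],3),"F_vise",(VR.T@np.array(o["wrist_force"])[:2]).round(2),round(o["wrist_force"][2],2),"T",np.round(o["torque"],3),"q",np.round(o["q"],2))
E
python3 - <<'E'
from h import *
from bench import ctrl
o=ctrl.get_obs();stat(o); psi=np.radians(-78)
print(rel(o,v2w(0,.165,.23),psi)); print(rel(o,v2w(0,.165,.047),psi))
E
```

```text
t 6.7 vise xy [-71.52 -62.6 ] z 229.93 yaw 0.12000000000000455 tilt [0.29 0.09] open 0.131 F_vise [0.4  0.44] -0.1 T [-0.001  0.023  0.051] q [-0.61  0.06  1.74  0.    1.33 -0.82]
([0.0022, 0.0015, -0.005], [-0.1, 72.0, -227.4])
([0.0022, 0.0015, -0.005], [182.9, 71.1, -227.7])
```

>>> servo_tool:
  targets:
    - [0,0,0,0,15,-45,-1]
    - [0,0,0,0,30,-95,-1]
    - [0.002,0.001,-0.005,0,47,-150,-1]
    - [0.002,0.001,-0.005,0,64,-205,-1]
    - [0.002,0.001,-0.005,15,71.5,-227.5,-1]
    - [0.002,0.001,-0.005,65,71.5,-227.5,-1]
    - [0.002,0.001,-0.005,115,71.3,-227.5,-1]
    - [0.002,0.001,-0.005,140,71.2,-227.5,-1]

```text
time_s: 7.7
eef_pos: [0.5073, 0.0431, 0.0872]
eef_rot: [0.549, 0.444, 0.551, -0.446]
wrist_force: [-0.0, 0.6, -0.8]
opening: 0.134
```

Run:
```python
from h import *
from bench import ctrl
o=ctrl.get_obs();stat(o); psi=np.radians(-78)
print(rel(o,v2w(0,.155,.0475),psi));
```

```text
t 7.7 vise xy [ -1.82 165.6 ] z 87.15 yaw 0.01999999999999602 tilt [-0.21 -0.05] open 0.134 F_vise [0.11 0.55] -0.83 T [-0.003  0.087  0.008] q [-0.15  0.22  1.88 -0.    1.04 -0.36]
([0.0004, -0.0008, 0.0036], [39.6, 2.0, 10.6])
```

>>> servo_tool:
  targets:
    - [0,0,0,15,1,3,-1]
    - [0,0,0,30,2,6,-1]
    - [0,-0.001,0.0036,39.6,2,10.6,-1]
    - [0,-0.001,0.0036,39.6,2,10.6,-1]
    - [0,-0.001,0.0036,39.6,2,10.6,-1]
    - [0,-0.001,0.0036,39.6,2,10.6,-1]
    - [0,-0.001,0.0036,39.6,2,10.6,-1]
    - [0,-0.001,0.0036,39.6,2,10.6,-1]

```text
time_s: 8.7
eef_pos: [0.5114, 0.0332, 0.0478]
eef_rot: [0.55, 0.445, 0.549, -0.445]
wrist_force: [0.1, 0.4, -0.1]
opening: 0.129
```

Run:
```python
from h import *
from bench import ctrl
o=ctrl.get_obs();stat(o)
t=cam(ctrl,"top","t5.png");s=cam(ctrl,"scene","s5.png")
cv2.imwrite("pics/t5c.png",cv2.resize(t["img"][160:255,260:400],None,fx=5.7,fy=5.7,interpolation=cv2.INTER_CUBIC))
cv2.imwrite("pics/s5c.png",cv2.resize(s["img"][170:270,250:370],None,fx=5.7,fy=5.7,interpolation=cv2.INTER_CUBIC))
```

```text
t 8.7 vise xy [  0.16 155.04] z 47.76 yaw 0.030000000000001137 tilt [0.02 0.02] open 0.129 F_vise [0.21 0.37] -0.13 T [-0.01   0.058  0.012] q [-0.17  0.29  1.89 -0.    0.96 -0.38]
```

View pics/t5c.png

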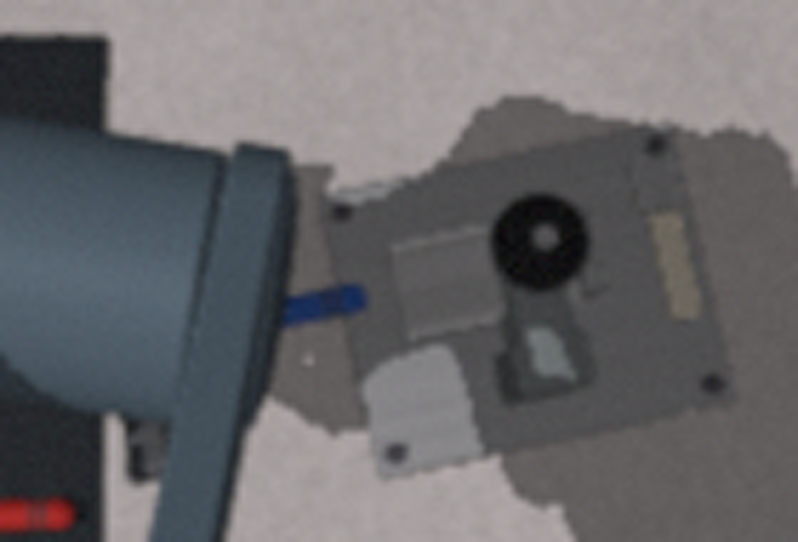

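View pics/s5c.png

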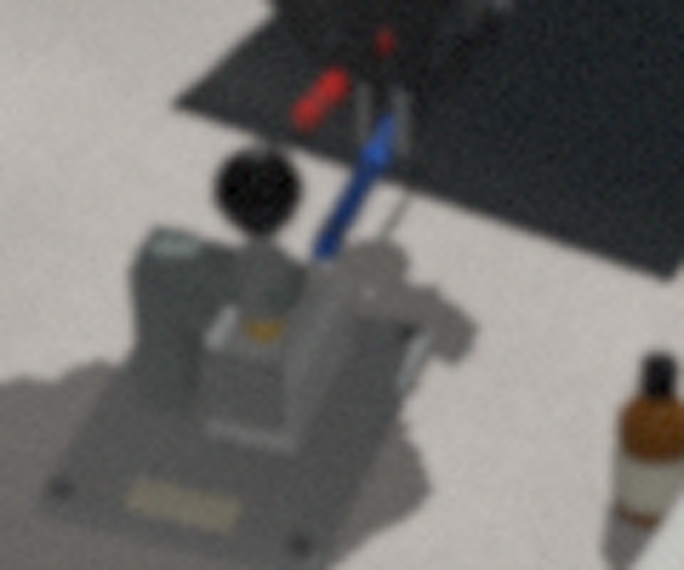

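>>> servo_tool:
  targets:
    - [0,0,0,0,0,4,-1]
    - [0,0,0,0,0,10,-1]
    - [0,0,0,0,0,17,-1]
    - [0,0,0,0,0,24,-1]
    - [0,0,0,0,0,31,-1]
    - [0,0,0,0,0,38,-1]
    - [0,0,0,0,0,44,-1]
    - [0,0,0,0,0,48,-1]

```text
time_s: 9.8
eef_pos: [0.5213, -0.0141, 0.0476]
eef_rot: [0.55, 0.445, 0.55, -0.445]
wrist_force: [0.3, 0.6, 0.4]
opening: 0.13
```

Run:
```python
from h import *
from bench import ctrl
o=ctrl.get_obs();stat(o)
print(rel(o,v2w(0,.077,.0472),np.radians(-78)))
s=cam(ctrl,"scene","s6.png")
cv2.imwrite("pics/s6c.png",cv2.resize(s["img"][170:270,250:370],None,fx=5.7,fy=5.7,interpolation=cv2.INTER_CUBIC))
```

```text
t 9.8 vise xy [2.0000e-02 1.0668e+02] z 47.62 yaw 0.010000000000005116 tilt [-0.    0.01] open 0.13 F_vise [0.44 0.52] 0.41 T [-0.043  0.088 -0.085] q [-0.25  0.31  1.87 -0.    0.96 -0.46]
([0.0002, 0.0002, 0.0001], [0.4, -0.0, 29.7])
```

View pics/s6c.png

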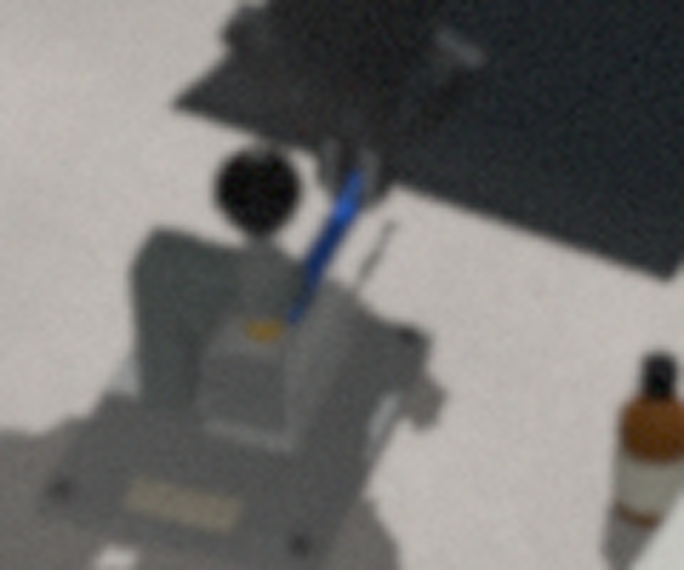

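>>> servo_tool:
  targets:
    - [0,0,0,0,0,4,-1]
    - [0,0,0,0,0,9,-1]
    - [0,0,0,0,0,14,-1]
    - [0,0,0,0,0,19,-1]
    - [0,0,0,0,0,24,-1]
    - [0,0,0,0,0,29,-1]
    - [0,0,0,0,0,34,-1]
    - [0,0,0,0,0,38,-1]

```text
time_s: 10.85
eef_pos: [0.5292, -0.0518, 0.0476]
eef_rot: [0.549, 0.445, 0.55, -0.445]
wrist_force: [-3.5, 1.8, 1.8]
opening: 0.131
```

>>> servo_tool:
  targets:
    - [0,0,0,0,0,0.5,-1]
    - [0,0,0,0,0,1,-1]
    - [0,0,0,0,0,1.5,-1]
    - [0,0,0,0,0,2,-1]
    - [0,0,0,0,0,2.5,-1]
    - [0,0,0,0,0,3,-1]
    - [0,0,0,0,0,3.5,-1]
    - [0,0,0,0,0,4,-1]

```text
time_s: 11.85
eef_pos: [0.53, -0.0558, 0.0476]
eef_rot: [0.549, 0.445, 0.55, -0.445]
wrist_force: [-5.0, 2.5, 3.0]
opening: 0.132
```

Run:
```python
from h import *
from bench import ctrl
o=ctrl.get_obs();stat(o)
```

```text
t 11.85 vise xy [-0.18 64.16] z 47.64 yaw 0.010000000000005116 tilt [-0.03  0.01] open 0.132 F_vise [-4.39  3.46] 2.97 T [ 0.281  0.653 -0.075] q [-0.33  0.33  1.84 -0.    0.97 -0.54]
```

>>> servo_tool:
  targets:
    - [0,0,0,0,-0.5,0,-1]
    - [0,0,0,0,-0.8,0,-1]
    - [0,0,0,0,-0.8,0.5,-1]
    - [0,0,0,0,-0.8,1,-1]
    - [0,0,0,0,-0.8,1,-1]
    - [0,0,0,0,-0.8,1,-1]
    - [0,0,0,0,-0.8,1,-1]
    - [0,0,0,0,-0.8,1,-1]

```text
time_s: 12.85
eef_pos: [0.5294, -0.0569, 0.0476]
eef_rot: [0.549, 0.445, 0.55, -0.445]
wrist_force: [-0.1, 0.2, 0.7]
opening: 0.13
```

Run:
```python
from h import *
from bench import ctrl
o=ctrl.get_obs();stat(o)
```

```text
t 12.85 vise xy [-1.  63.2] z 47.58 yaw 0.010000000000005116 tilt [-0.04  0.  ] open 0.13 F_vise [-0.08  0.23] 0.74 T [0.036 0.029 0.002] q [-0.33  0.33  1.84 -0.    0.97 -0.54]
```

Free again. Creep on to the stop.

>>> servo_tool:
  targets:
    - [0,0,0,0,0,0.4,-1]
    - [0,0,0,0,0,0.8,-1]
    - [0,0,0,0,0,1.2,-1]
    - [0,0,0,0,0,1.6,-1]
    - [0,0,0,0,0,2,-1]
    - [0,0,0,0,0,2,-1]
    - [0,0,0,0,0,2,-1]
    - [0,0,0,0,0,2,-1]

```text
time_s: 13.85
eef_pos: [0.5298, -0.0588, 0.0476]
eef_rot: [0.549, 0.445, 0.55, -0.445]
wrist_force: [0.5, 0.6, -0.3]
opening: 0.131
```

Run:
```python
from h import *
from bench import ctrl
o=ctrl.get_obs();stat(o)
```

```text
t 13.85 vise xy [-1.  61.2] z 47.61 yaw 0.010000000000005116 tilt [-0.03  0.  ] open 0.131 F_vise [0.58 0.47] -0.29 T [ 0.014  0.019 -0.031] q [-0.33  0.33  1.84 -0.    0.97 -0.54]
```

>>> servo_tool:
  targets:
    - [0,0,0,0,0,0.3,-1]
    - [0,0,0,0,0,0.6,-1]
    - [0,0,0,0,0,0.9,-1]
    - [0,0,0,0,0,1.2,-1]
    - [0,0,0,0,0,1.5,-1]
    - [0,0,0,0,0,1.5,-1]
    - [0,0,0,0,0,1.5,-1]
    - [0,0,0,0,0,1.5,-1]

```text
time_s: 14.85
eef_pos: [0.5296, -0.0594, 0.0473]
eef_rot: [0.549, 0.445, 0.55, -0.445]
wrist_force: [-1.0, 6.1, 0.3]
opening: 0.131
```

Run:
```python
from h import *
from bench import ctrl
o=ctrl.get_obs();stat(o)
```

```text
t 14.85 vise xy [-1.29 60.69] z 47.31 yaw 0.01999999999999602 tilt [-0.08 -0.09] open 0.131 F_vise [0.33 6.13] 0.26 T [0.966 0.104 0.037] q [-0.33  0.33  1.84  0.    0.97 -0.55]
```

>>> servo_tool:
  targets:
    - [0,0,0,0.3,0.2,0,-1]
    - [0,0,0,0.6,0.2,0,-1]
    - [0,0,0,0.9,0.2,0,-1]
    - [0,0,0,1.1,0.2,0,-1]
    - [0,0,0,1.1,0.2,0,-1]
    - [0,0,0,1.1,0.2,0,-1]
    - [0,0,0,1.1,0.2,0,-1]
    - [0,0,0,1.1,0.2,0,-1]

```text
time_s: 15.85
eef_pos: [0.5297, -0.0592, 0.0467]
eef_rot: [0.549, 0.445, 0.55, -0.445]
wrist_force: [-2.9, 4.1, 5.2]
opening: 0.129
```

Run:
```python
from h import *
from bench import ctrl
o=ctrl.get_obs();stat(o)
```

```text
t 15.85 vise xy [-1.16 60.82] z 46.69 yaw 0.01999999999999602 tilt [-0.09 -0.1 ] open 0.129 F_vise [-1.97  4.57] 5.16 T [ 0.618  0.592 -0.053] q [-0.33  0.34  1.84  0.    0.97 -0.54]
```

>>> servo_tool:
  targets:
    - [0,0,0,0.2,-0.3,0,-1]
    - [0,0,0,0.4,-0.4,0,-1]
    - [0,0,0,0.6,-0.4,0,-1]
    - [0,0,0,0.8,-0.4,0,-1]
    - [0,0,0,0.8,-0.4,0,-1]
    - [0,0,0,0.8,-0.4,0,-1]
    - [0,0,0,0.8,-0.4,0,-1]
    - [0,0,0,0.8,-0.4,0,-1]

```text
time_s: 16.85
eef_pos: [0.5295, -0.0593, 0.0464]
eef_rot: [0.549, 0.445, 0.55, -0.445]
wrist_force: [-3.7, 4.7, 7.5]
opening: 0.13
```

Run:
```python
from h import *
from bench import ctrl
o=ctrl.get_obs();stat(o)
```

```text
t 16.85 vise xy [-1.35 60.8 ] z 46.43 yaw 0.01999999999999602 tilt [-0.07 -0.1 ] open 0.13 F_vise [-2.66  5.35] 7.54 T [0.734 0.564 0.011] q [-0.33  0.34  1.84  0.    0.97 -0.55]
```

>>> servo_tool:
  targets:
    - [0,0,0,0,-0.4,0,-1]
    - [0,0,0,0.2,-0.8,0,-1]
    - [0,0,0,0.4,-0.9,0,-1]
    - [0,0,0,0.4,-0.9,0,-1]
    - [0,0,0,0.4,-0.9,0,-1]
    - [0,0,0,0.4,-0.9,0,-1]
    - [0,0,0,0.4,-0.9,0,-1]
    - [0,0,0,0.4,-0.9,0,-1]

```text
time_s: 17.85
eef_pos: [0.5292, -0.0595, 0.0463]
eef_rot: [0.549, 0.445, 0.55, -0.445]
wrist_force: [-0.4, 5.8, 4.5]
opening: 0.13
```

Run:
```python
from h import *
from bench import ctrl
o=ctrl.get_obs();stat(o)
```

```text
t 17.85 vise xy [-1.73 60.73] z 46.33 yaw 0.01999999999999602 tilt [-0.01 -0.08] open 0.13 F_vise [0.81 5.71] 4.48 T [0.777 0.017 0.135] q [-0.34  0.34  1.84  0.    0.97 -0.55]
```

>>> servo_tool:
  targets:
    - [0,0,0,0,0,0,-0.7]
    - [0,0,0,0,0,0,-0.5]
    - [0,0,0,0,0,0,0]
    - [0,0,0,0,0,0,0.2]
    - [0,0,0,-5,0,0,0.2]
    - [0,0,0,-20,0,0,0.2]
    - [0,0,0,-40,0,-5,0.2]
    - [0,0,0,-60,0,-10,0.2]

```text
time_s: 18.85
eef_pos: [0.5275, -0.0498, 0.1081]
eef_rot: [0.549, 0.445, 0.55, -0.445]
wrist_force: [1.3, 0.1, 0.2]
opening: 0.601
```

Run:
```python
from h import *
from bench import ctrl
w=cam(ctrl,"wrist","w7.png");stat(w["o"])
s=cam(ctrl,"scene","s7.png")
cv2.imwrite("pics/s7c.png",cv2.resize(s["img"][170:270,250:370],None,fx=5.7,fy=5.7,interpolation=cv2.INTER_CUBIC))
print(rel(w["o"],v2w(0,.09,.26),np.radians(-78)))
```

```text
t 18.85 vise xy [-1.4  70.54] z 108.1 yaw 0.010000000000005116 tilt [ 0.04 -0.05] open 0.601 F_vise [ 1.26 -0.21] 0.16 T [-0.001  0.032 -0.   ] q [-0.32  0.23  1.82  0.    1.09 -0.53]
([0.0002, -0.0009, -0.0007], [-151.9, 1.5, -19.6])
```

View pics/s7c.png

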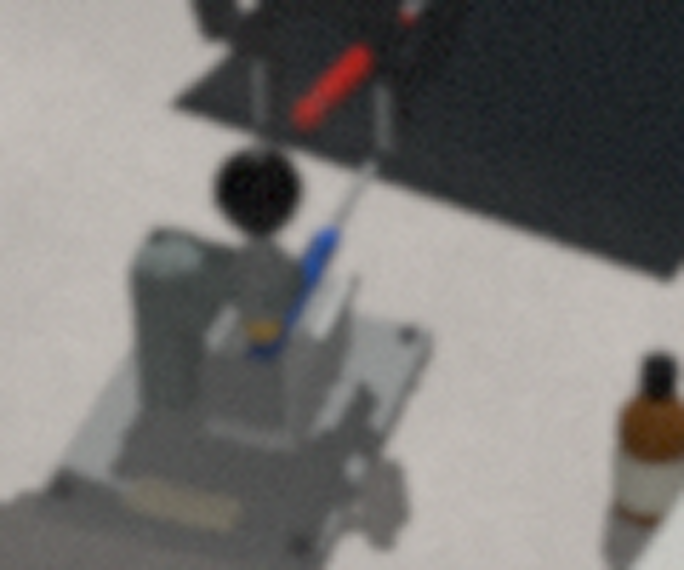

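View pics/w7.png

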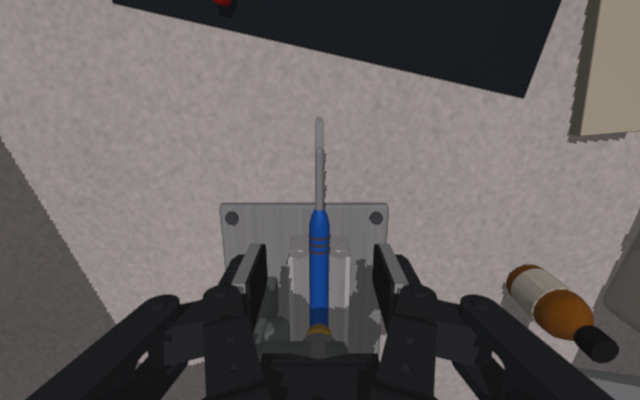

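Run:
```python
from h import *
from bench import ctrl
o=ctrl.get_obs();print(rel(o,[.558,-.124,.21],np.radians(36.6)))
```

```text
([-1.9992, 0.0056, -0.0017], [-100.2, 13.2, 78.5])
```

>>> servo_tool:
  targets:
    - [0,0,0,-40,0,0,1]
    - [-0.18,0,0,-80,0,0,1]
    - [-0.36,0,0,-100,3,20,1]
    - [-0.54,0,0,-100,6,40,1]
    - [-0.72,0,0,-100,10,60,1]
    - [-0.9,0,0,-100,13,78.5,1]
    - [-1.08,0,0,-100,13,78.5,1]
    - [-1.26,0,0,-100,13,78.5,1]

```text
time_s: 19.95
eef_pos: [0.5576, -0.1245, 0.2094]
eef_rot: [0.708, 0.034, 0.705, -0.034]
wrist_force: [0.7, 0.1, -1.1]
opening: 1.0
```

>>> servo_tool:
  targets:
    - [-0.18,0,0,0,0,0,1]
    - [-0.36,0,0,0,0,0,1]
    - [-0.54,0,0,0,0,0,1]
    - [-0.72,0,0,0,0,0,1]
    - [-0.74,0,0,0,0,0,1]
    - [-0.74,0,0,0,0,0,1]
    - [-0.74,0,0,0,0,0,1]
    - [-0.74,0,0,0,0,0,1]

```text
time_s: 20.95
eef_pos: [0.5576, -0.1246, 0.2094]
eef_rot: [0.672, -0.224, 0.669, 0.223]
wrist_force: [1.2, -0.5, 0.6]
opening: 1.002
```

Run:
```python
from h import *
from bench import ctrl
w=cam(ctrl,"wrist","w8.png");stat(w["o"]);print(w["o"]["dq"].round(3))
```

```text
t 20.95 vise xy [12.56 -8.87] z 209.38 yaw 114.89 tilt [-0.16  0.2 ] open 1.002 F_vise [ 1.08 -0.78] 0.62 T [-0.031  0.011 -0.015] q [-0.43  0.19  1.64  0.    1.31 -2.64]
[-0.001  0.    -0.001  0.001  0.001 -0.005]
```

View pics/w8.png

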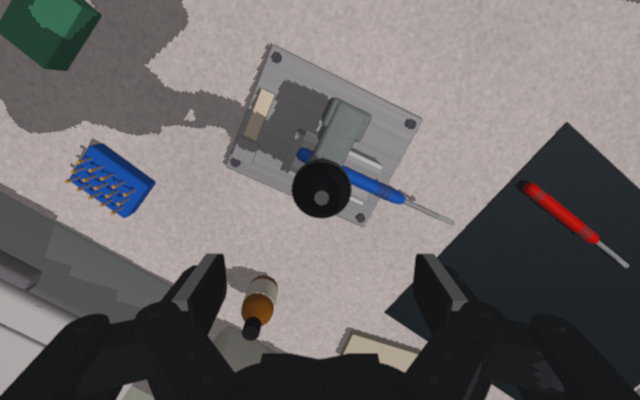

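```bash
cat > kb.py <<'E'
from h import *
from bench import ctrl
w=cam(ctrl,"wrist")
sub=w["img"][150:232,270:372]; g=cv2.cvtColor(sub,cv2.COLOR_BGR2GRAY); m=(g<45).astype(np.uint8)
cs,_=cv2.findContours(m,cv2.RETR_EXTERNAL,cv2.CHAIN_APPROX_NONE); c=max(cs,key=cv2.contourArea)
(x,y),r=cv2.minEnclosingCircle(c); M=cv2.moments(cv2.convexHull(c)); 
print(x+270,y+150,r,"moment",M["m10"]/M["m00"]+270,M["m01"]/M["m00"]+150)
u=(M["m10"]/M["m00"]+270,M["m01"]/M["m00"]+150)
for z in(.138,.140,.142,.144):
    k=plane(w,[u],z)[0]; print(k, VR.T@(k[:2]-VO)*1000)
d=ray(w,[u,(u[0]+r,u[1])]); a=np.arccos(d[0]@d[1]); D=.020/np.sin(a); print("ball by size",w["p"]+d[0]*D)
E
python3 kb.py
```

```text
318.010066986084 181.01812171936035 36.380126953125 moment 319.2762443972635 185.46337579617835
[ 0.54632826 -0.13529472  0.138     ] [ -0.7253613  -17.01574533]
[ 0.54588189 -0.1356218   0.14      ] [ -1.22998085 -17.24287146]
[ 0.54543552 -0.13594888  0.142     ] [ -1.73460041 -17.46999758]
[ 0.54498915 -0.13627596  0.144     ] [ -2.23921997 -17.6971237 ]
ball by size [ 0.53677164 -0.14229736  0.18081924]
```

```bash
sed -i 's/g=cv2.cvtColor(sub,cv2.COLOR_BGR2GRAY); m=(g<45)/g=sub.max(2); m=(g<48)/' kb.py; sed -i 's/findContours(m,/findContours(cv2.morphologyEx(m,cv2.MORPH_OPEN,np.ones((7,7),np.uint8)),/' kb.py; python3 kb.py
```

```text
321.08476638793945 187.96928787231445 29.158536911010742 moment 320.9189189189189 188.24343909126517
[ 0.54724453 -0.13318034  0.138     ] [  0.61049191 -15.13807088]
[ 0.5467897  -0.13352718  0.14      ] [  0.09348346 -15.38276848]
[ 0.54633486 -0.13387402  0.142     ] [ -0.423525   -15.62746608]
[ 0.54588003 -0.13422087  0.144     ] [ -0.94053345 -15.87216367]
ball by size [ 0.54695125 -0.13340399  0.13928963]
```

Run:
```python
from h import *
from bench import ctrl
o=ctrl.get_obs();print(o["time_s"],rel(o,[.5467,-.1333,.117],np.radians(36.8)))
```

```text
21.1 ([0.0022, 0.0035, 0.0029], [92.4, -0.2, -14.3])
```

>>> servo_tool:
  targets:
    - [0,0,0,5,0,-14,1]
    - [0,0.0035,0.003,30,-0.2,-14.3,1]
    - [0,0.0035,0.003,60,-0.2,-14.3,1]
    - [0,0.0035,0.003,85,-0.2,-14.3,1]
    - [0,0.0035,0.003,92.4,-0.2,-14.3,1]
    - [0,0.0035,0.003,92.4,-0.2,-14.3,0.5]
    - [0,0.0035,0.003,92.4,-0.2,-14.3,0.2]
    - [0,0.0035,0.003,92.4,-0.2,-14.3,0.1]

```text
time_s: 22.1
eef_pos: [0.5474, -0.1337, 0.1181]
eef_rot: [0.671, -0.224, 0.67, 0.223]
wrist_force: [-0.0, 0.1, -0.2]
opening: 0.548
```

Run:
```python
from h import *
from bench import ctrl
w=cam(ctrl,"wrist","w9.png");stat(w["o"])
s=cam(ctrl,"scene","s9.png");stat(ctrl.get_obs())
cv2.imwrite("pics/s9c.png",cv2.resize(s["img"][150:250,250:370],None,fx=5.7,fy=5.7,interpolation=cv2.INTER_CUBIC))
```

```text
t 22.1 vise xy [  0.66 -15.64] z 118.09 yaw 114.93 tilt [-0.09  0.05] open 0.548 F_vise [-0.01  0.13] -0.19 T [-0.067  0.007 -0.017] q [-0.45  0.28  1.73 -0.    1.13 -2.67]
t 22.2 vise xy [  0.47 -15.44] z 117.73 yaw 114.93 tilt [-0.06  0.03] open 0.548 F_vise [ 0.23 -0.49] -0.04 T [ 0.04  -0.013 -0.058] q [-0.45  0.28  1.73  0.    1.13 -2.67]
```

View pics/w9.png

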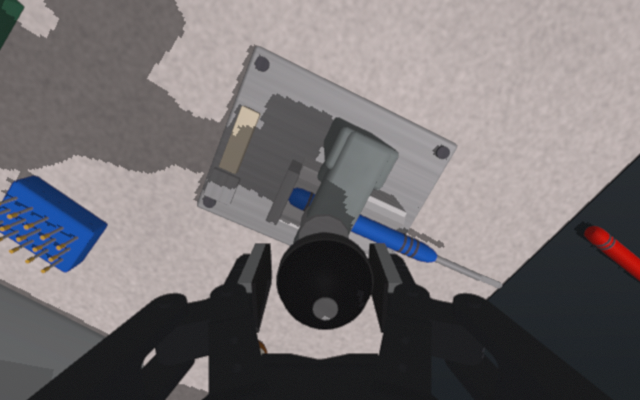

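View pics/s9c.png

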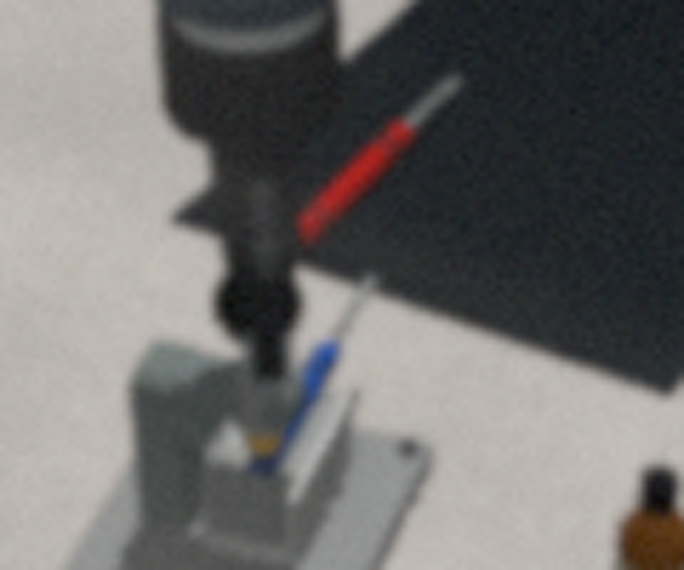

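Run:
```python
from h import *
from bench import ctrl
w=cam(ctrl,"wrist");stat(w["o"]);R=toolR(w["o"])
g=w["img"].max(2)
for r in (265,275,285,290,295): print(r,g[r,255:390:1].tolist() if r==285 else '')
```

```text
t 22.2 vise xy [  0.47 -15.44] z 117.73 yaw 114.93 tilt [-0.06  0.03] open 0.548 F_vise [ 0.23 -0.49] -0.04 T [ 0.04  -0.013 -0.058] q [-0.45  0.28  1.73  0.    1.13 -2.67]
265 
275 
285 [29, 22, 21, 21, 21, 23, 25, 22, 25, 23, 23, 30, 30, 28, 33, 81, 148, 184, 191, 178, 123, 59, 22, 19, 21, 18, 22, 20, 18, 21, 17, 21, 21, 20, 19, 22, 22, 21, 20, 20, 20, 22, 18, 19, 19, 23, 21, 21, 21, 20, 22, 24, 21, 24, 22, 22, 24, 22, 21, 21, 23, 25, 25, 25, 25, 26, 24, 26, 29, 29, 25, 26, 27, 25, 27, 26, 24, 26, 24, 21, 25, 23, 20, 21, 21, 22, 22, 22, 23, 20, 20, 21, 20, 21, 19, 22, 19, 20, 21, 20, 20, 20, 20, 21, 26, 27, 24, 24, 18, 18, 19, 18, 17, 20, 20, 16, 28, 31, 28, 21, 22, 21, 23, 22, 21, 24, 20, 24, 26, 27, 30, 29, 33, 61, 88]
290 
295
```

>>> servo_tool:
  targets:
    - [0,0,0,0,1.2,0.8,0.1]
    - [0,0,0,0,1.2,0.8,0.1]
    - [0,0,0,0,1.2,0.8,0.1]
    - [0,0,0,0,1.2,0.8,0.05]
    - [0,0,0,0,1.2,0.8,0]
    - [0,0,0,0,1.2,0.8,-0.04]
    - [0,0,0,0,1.2,0.8,-0.08]
    - [0,0,0,0,1.2,0.8,-0.08]

```text
time_s: 23.25
eef_pos: [0.5467, -0.1317, 0.1176]
eef_rot: [0.671, -0.224, 0.671, 0.224]
wrist_force: [-1.9, 3.1, 3.1]
opening: 0.468
```

```bash
cat >> h.py <<'E'
def tstat(ctrl,n=4):
    F=[];T=[];E=[];
    for i in range(n):
        if i: ctrl.camera("top")
        o=ctrl.get_obs();F.append(o["wrist_force"]);T.append(o["torque"]);E.append(o["joint_efforts"][5])
    R=toolR(o);F=np.mean(F,0);print("F tool",(R.T@F).round(2),"T world",np.mean(T,0).round(3),"sd",np.std(T,0).round(3),"j6 effort",np.round(np.mean(E),4)); stat(o)
E
python3 - <<'E'
from h import *
from bench import ctrl
tstat(ctrl,3)
E
```

```text
F tool [-3.28  3.79 -0.  ] T world [ 0.433  0.415 -0.012] sd [0.03  0.014 0.017] j6 effort -0.0169
t 23.35 vise xy [  0.41 -13.58] z 117.57 yaw 114.94 tilt [-0.    0.01] open 0.466 F_vise [-2.73  3.73] 3.65 T [ 0.46   0.406 -0.016] q [-0.45  0.28  1.73  0.    1.13 -2.66]
```

>>> servo_tool:
  targets:
    - [0,0,0,0,0.5,0,-0.08]
    - [0,0,0,0,1,0,-0.08]
    - [0,0,0,0,1,0,-0.1]
    - [0,0,0,0,1,0,-0.12]
    - [0,0,0,0,1,0,-0.14]
    - [0,0,0,0,1,0,-0.14]
    - [0,0,0,0,1,0,-0.14]
    - [0,0,0,0,1,0,-0.14]

```text
time_s: 24.35
eef_pos: [0.5467, -0.1316, 0.1179]
eef_rot: [0.671, -0.224, 0.67, 0.223]
wrist_force: [1.9, -5.3, -0.1]
opening: 0.449
```

Run:
```python
from h import *
from bench import ctrl
tstat(ctrl,2)
```

```text
F tool [ 0.03 -5.51 -1.3 ] T world [-0.657 -0.314  0.023] sd [0.005 0.021 0.021] j6 effort 0.0131
t 24.4 vise xy [  0.38 -13.49] z 117.87 yaw 114.93 tilt [-0.1   0.03] open 0.452 F_vise [ 1.49 -5.49] 0.11 T [-0.663 -0.336  0.045] q [-0.45  0.28  1.73 -0.    1.13 -2.66]
```

>>> servo_tool:
  targets:
    - [0,0,0,0,0,0,-0.14]
    - [0.05,0,0,0,0,0,-0.14]
    - [0.13,0,0,0.2,0,0,-0.14]
    - [0.22,0,0,0.3,0,0,-0.14]
    - [0.31,0,0,0.5,0,0,-0.14]
    - [0.4,0,0,0.6,0,0,-0.14]
    - [0.5,0,0,0.8,0,0,-0.14]
    - [0.6,0,0,1,0,0,-0.14]

```text
time_s: 25.4
eef_pos: [0.5472, -0.133, 0.1169]
eef_rot: [0.708, -0.016, 0.706, 0.013]
wrist_force: [3.8, -8.9, -4.0]
opening: 0.451
```

Run:
```python
from h import *
from bench import ctrl
tstat(ctrl,3)
```

```text
F tool [ 3.79 -8.22  3.09] T world [-1.076 -0.459 -0.018] sd [0.061 0.015 0.1  ] j6 effort -0.1598
t 25.5 vise xy [  0.62 -14.92] z 116.94 yaw 80.4 tilt [-0.2   0.16] open 0.453 F_vise [ 1.89 -8.74] -3.42 T [-1.065 -0.445 -0.061] q [-0.45  0.28  1.73 -0.    1.12 -2.06]
```

>>> servo_tool:
  targets:
    - [0,0,0,0,0,0,0.05]
    - [0,0,0,0,-0.4,-1,0.1]
    - [0,0,0,0,-0.6,-2.3,0.1]
    - [0,0,0,0,-0.6,-2.3,0.1]
    - [0,0,0,0,-0.6,-2.3,0]
    - [0,0,0,0,-0.6,-2.3,-0.1]
    - [0,0,0,0,-0.6,-2.3,-0.14]
    - [0,0,0,0,-0.6,-2.3,-0.14]

```text
time_s: 26.5
eef_pos: [0.5449, -0.1333, 0.1173]
eef_rot: [0.708, -0.016, 0.706, 0.014]
wrist_force: [-2.0, 3.9, 5.5]
opening: 0.45
```

Run:
```python
from h import *
from bench import ctrl
tstat(ctrl,1)
w=cam(ctrl,"wrist","w10.png")
```

```text
F tool [-5.52  4.   -1.83] T world [ 0.635  0.31  -0.068] sd [0. 0. 0.] j6 effort -0.0046
t 26.5 vise xy [ -1.67 -14.74] z 117.3 yaw 80.41 tilt [-0.16  0.15] open 0.45 F_vise [-1.15  4.27] 5.51 T [ 0.635  0.31  -0.068] q [-0.45  0.28  1.74 -0.    1.12 -2.06]
```

View pics/w10.png

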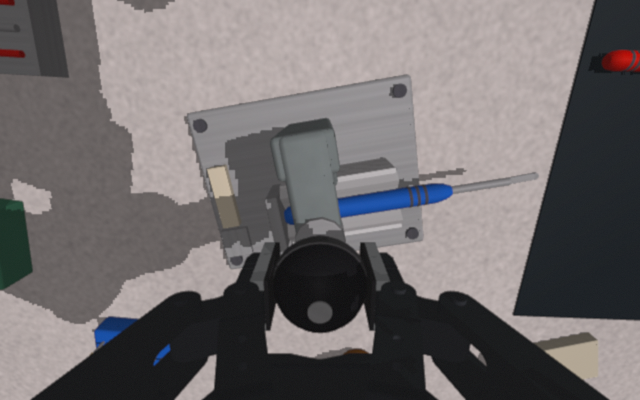

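>>> servo_tool:
  targets:
    - [0.03,0,0,0,0.3,0,-0.14]
    - [0.1,0,0,0.2,0.3,0,-0.14]
    - [0.17,0,0,0.3,0.3,0,-0.14]
    - [0.24,0,0,0.4,0.3,0,-0.14]
    - [0.31,0,0,0.5,0.3,0,-0.14]
    - [0.38,0,0,0.6,0.3,0,-0.14]
    - [0.45,0,0,0.7,0.3,0,-0.14]
    - [0.52,0,0,0.8,0.3,0,-0.14]

```text
time_s: 27.55
eef_pos: [0.5449, -0.1333, 0.1165]
eef_rot: [0.688, 0.168, 0.685, -0.169]
wrist_force: [-2.1, 0.6, 2.6]
opening: 0.448
```

Run:
```python
from h import *
from bench import ctrl
tstat(ctrl,1)
```

```text
F tool [-2.61 -0.45 -2.07] T world [0.08  0.238 0.09 ] sd [0. 0. 0.] j6 effort -0.628
t 27.55 vise xy [ -1.68 -14.76] z 116.49 yaw 50.43 tilt [-0.09  0.23] open 0.448 F_vise [-1.89  0.99] 2.6 T [0.08  0.238 0.09 ] q [-0.45  0.28  1.74 -0.    1.12 -1.54]
```

>>> servo_tool:
  targets:
    - [0.03,0,0,0,0,0,-0.14]
    - [0.08,0,0,0.1,0,0,-0.14]
    - [0.13,0,0,0.2,0,0,-0.14]
    - [0.18,0,0,0.3,0,0,-0.14]
    - [0.23,0,0,0.4,0,0,-0.14]
    - [0.28,0,0,0.45,0,0,-0.14]
    - [0.33,0,0,0.55,0,0,-0.14]
    - [0.38,0,0,0.6,0,0,-0.14]

```text
time_s: 28.55
eef_pos: [0.5449, -0.1334, 0.1159]
eef_rot: [0.644, 0.295, 0.641, -0.296]
wrist_force: [-0.7, 0.6, 1.9]
opening: 0.447
```

Run:
```python
from h import *
from bench import ctrl
tstat(ctrl,1)
s=cam(ctrl,"scene","s11.png")
cv2.imwrite("pics/s11c.png",cv2.resize(s["img"][205:255,270:330],None,fx=10,fy=10,interpolation=cv2.INTER_CUBIC))
```

```text
F tool [-1.91 -0.13 -0.89] T world [0.094 0.203 0.147] sd [0. 0. 0.] j6 effort -0.4187
t 28.55 vise xy [ -1.75 -14.83] z 115.9 yaw 28.57 tilt [-0.02  0.25] open 0.447 F_vise [-0.55  0.73] 1.91 T [0.094 0.203 0.147] q [-0.45  0.28  1.74 -0.    1.12 -1.16]
```

View pics/s11c.png

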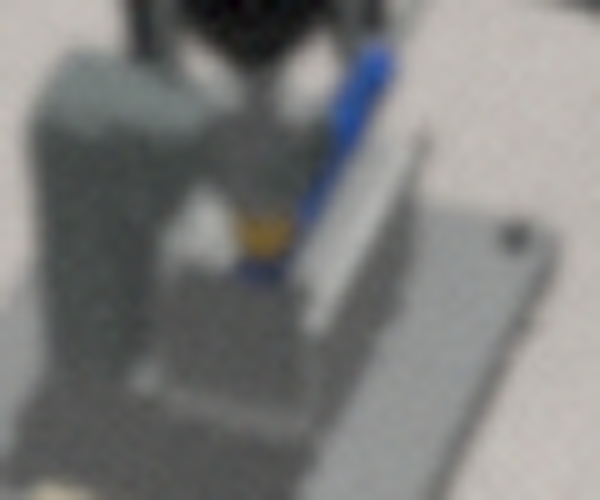

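Run:
```python
import cv2,numpy as np
for n in ("s5","s7","s9","s11"):
    a=cv2.imread(f"pics/{n}.png")[215:250,280:315].astype(float)
    w=np.clip(a[:,:,2]-a[:,:,0]-15,0,None); ys,xs=np.mgrid[:35,:35]
    print(n,w.sum().round(),(w*ys).sum()/w.sum()+215,(w*xs).sum()/w.sum()+280)
```

```text
s5 536.0 227.5410447761194 295.98880597014926
s7 464.0 227.44612068965517 295.6659482758621
s9 415.0 227.46024096385543 295.66265060240966
s11 492.0 228.0772357723577 295.8353658536585
```

>>> servo_tool:
  targets:
    - [0.03,0,0,0,0,0,-0.14]
    - [0.06,0,0,0.1,0,0,-0.14]
    - [0.1,0,0,0.1,0,0,-0.14]
    - [0.13,0,0,0.2,0,0,-0.14]
    - [0.16,0,0,0.25,0,0,-0.14]
    - [0.19,0,0,0.3,0,0,-0.14]
    - [0.22,0,0,0.35,0,0,-0.14]
    - [0.25,0,0,0.4,0,0,-0.14]

```text
time_s: 29.6
eef_pos: [0.5448, -0.1333, 0.1155]
eef_rot: [0.601, 0.374, 0.598, -0.375]
wrist_force: [-1.0, 1.0, 2.5]
opening: 0.45
```

Run:
```python
from h import *
from bench import ctrl
tstat(ctrl,1)
```

```text
F tool [-2.53 -0.45 -1.28] T world [0.168 0.281 0.094] sd [0. 0. 0.] j6 effort -0.2091
t 29.6 vise xy [ -1.77 -14.8 ] z 115.48 yaw 14.020000000000003 tilt [0.05 0.24] open 0.45 F_vise [-0.75  1.15] 2.52 T [0.168 0.281 0.094] q [-0.45  0.28  1.74 -0.    1.12 -0.9 ]
```

>>> servo_tool:
  targets:
    - [0.03,0,0,0,0,0,-0.14]
    - [0.06,0,0,0.1,0,0,-0.14]
    - [0.1,0,0,0.1,0,0,-0.14]
    - [0.13,0,0,0.2,0,0,-0.14]
    - [0.16,0,0,0.25,0,0,-0.14]
    - [0.19,0,0,0.3,0,0,-0.14]
    - [0.22,0,0,0.35,0,0,-0.14]
    - [0.25,0,0,0.4,0,0,-0.14]

```text
time_s: 30.6
eef_pos: [0.5448, -0.1334, 0.1151]
eef_rot: [0.549, 0.447, 0.546, -0.447]
wrist_force: [-1.9, 1.2, 2.9]
opening: 0.446
```

Run:
```python
from h import *
from bench import ctrl
tstat(ctrl,1)
```

```text
F tool [-2.88 -1.59 -1.57] T world [0.133 0.416 0.11 ] sd [0. 0. 0.] j6 effort -0.2008
t 30.6 vise xy [ -1.8  -14.84] z 115.12 yaw -0.4099999999999966 tilt [0.1  0.23] open 0.446 F_vise [-1.59  1.6 ] 2.87 T [0.133 0.416 0.11 ] q [-0.45  0.28  1.74 -0.    1.12 -0.65]
```

>>> servo_tool:
  targets:
    - [0.03,0,0,0,0,0,-0.14]
    - [0.06,0,0,0.1,0,0,-0.14]
    - [0.1,0,0,0.1,0,0,-0.14]
    - [0.13,0,0,0.2,0,0,-0.14]
    - [0.16,0,0,0.25,0,0,-0.14]
    - [0.19,0,0,0.25,0,0,-0.14]
    - [0.22,0,0,0.3,0,0,-0.14]
    - [0.25,0,0,0.35,0,0,-0.14]

```text
time_s: 31.6
eef_pos: [0.5448, -0.1334, 0.1147]
eef_rot: [-0.489, -0.512, -0.486, 0.513]
wrist_force: [-1.3, 0.5, 3.6]
opening: 0.454
```

Run:
```python
from h import *
from bench import ctrl
tstat(ctrl,1)
```

```text
F tool [-3.61 -1.29 -0.4 ] T world [0.093 0.403 0.154] sd [0. 0. 0.] j6 effort -0.1765
t 31.6 vise xy [ -1.86 -14.81] z 114.72 yaw -14.849999999999994 tilt [0.15 0.19] open 0.454 F_vise [-1.15  0.74] 3.61 T [0.093 0.403 0.154] q [-0.45  0.28  1.74 -0.    1.12 -0.4 ]
```

>>> servo_tool:
  targets:
    - [0.03,0,0,0,0,0,-0.14]
    - [0.06,0,0,0,0,0,-0.14]
    - [0.08,0,0,0.1,0,0,-0.14]
    - [0.11,0,0,0.1,0,0,-0.14]
    - [0.13,0,0,0.15,0,0,-0.14]
    - [0.16,0,0,0.2,0,0,-0.14]
    - [0.18,0,0,0.25,0,0,-0.14]
    - [0.21,0,0,0.3,0,0,-0.14]

```text
time_s: 32.6
eef_pos: [0.5447, -0.1334, 0.1145]
eef_rot: [-0.432, -0.561, -0.429, 0.561]
wrist_force: [-2.1, -0.2, 1.9]
opening: 0.448
```

Run:
```python
from h import *
from bench import ctrl
tstat(ctrl,1)
```

```text
F tool [-1.94 -1.97  0.76] T world [0.181 0.436 0.176] sd [0. 0. 0.] j6 effort -0.2002
t 32.6 vise xy [ -1.87 -14.8 ] z 114.45 yaw -26.989999999999995 tilt [0.18 0.16] open 0.448 F_vise [-2.11  0.22] 1.93 T [0.181 0.436 0.176] q [-0.45  0.28  1.74 -0.    1.12 -0.19]
```

>>> servo_tool:
  targets:
    - [0.02,0,0,0,0,0,-0.14]
    - [0.03,0,0,0,0,0,-0.14]
    - [0.05,0,0,0,0,0,-0.14]
    - [0.06,0,0,0.1,0,0,-0.14]
    - [0.075,0,0,0.1,0,0,-0.14]
    - [0.09,0,0,0.1,0,0,-0.14]
    - [0.105,0,0,0.15,0,0,-0.14]
    - [0.12,0,0,0.15,0,0,-0.14]

```text
time_s: 33.6
eef_pos: [0.5447, -0.1334, 0.1143]
eef_rot: [-0.397, -0.586, -0.394, 0.586]
wrist_force: [-2.5, 0.0, 3.0]
opening: 0.449
```

Run:
```python
from h import *
from bench import ctrl
tstat(ctrl,1)
```

```text
F tool [-2.96 -2.3   0.93] T world [0.109 0.374 0.229] sd [0. 0. 0.] j6 effort 0.0322
t 33.6 vise xy [ -1.9  -14.81] z 114.29 yaw -33.92 tilt [0.2  0.14] open 0.449 F_vise [-2.44  0.52] 2.95 T [0.109 0.374 0.229] q [-0.45  0.28  1.74 -0.    1.12 -0.07]
```

Run:
```python
from h import *
from bench import ctrl
T=[];W=[]
for i in range(4):
    s=cam(ctrl,"scene","s12.png" if i==0 else None);o=ctrl.get_obs();T.append(o["torque"][2]);
    a=s["img"][215:250,280:315].astype(float);w=np.clip(a[:,:,2]-a[:,:,0]-15,0,None); ys,xs=np.mgrid[:35,:35]
    W.append((w*ys).sum()/w.sum()+215)
print(np.round(T,3),np.round(W,2),o["joint_efforts"][5],o["q"][5],o["time_s"])
cv2.imwrite("pics/s12c.png",cv2.resize(s["img"][205:255,270:330],None,fx=10,fy=10,interpolation=cv2.INTER_CUBIC))
```

```text
[0.122 0.074 0.091 0.062] [228.53 228.51 228.54 228.51] 0.05982441594824195 -0.06778905658864623 33.8
```

View pics/s12c.png

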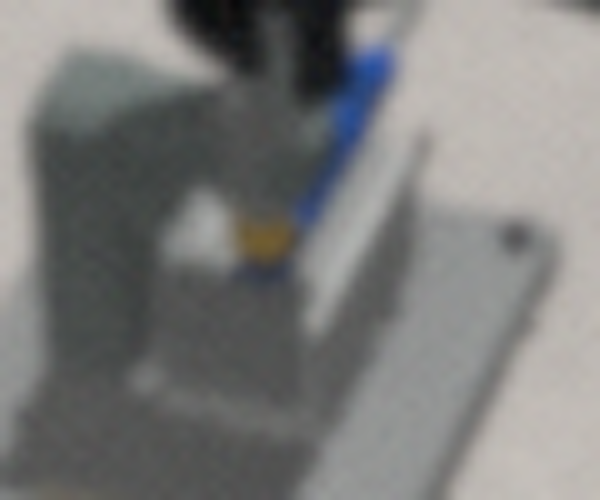

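>>> servo_tool:
  targets:
    - [0.015,0,0,0,0,0,-0.14]
    - [0.03,0,0,0,0,0,-0.14]
    - [0.045,0,0,0,0,0,-0.14]
    - [0.06,0,0,0,0,0,-0.14]
    - [0.075,0,0,0.1,0,0,-0.14]
    - [0.09,0,0,0.1,0,0,-0.14]
    - [0.105,0,0,0.1,0,0,-0.14]
    - [0.12,0,0,0.15,0,0,-0.14]

```text
time_s: 34.8
eef_pos: [0.5447, -0.1334, 0.1141]
eef_rot: [0.361, 0.609, 0.358, -0.609]
wrist_force: [-1.8, 0.2, 2.2]
opening: 0.453
```

Run:
```python
from h import *
from bench import ctrl
tstat(ctrl,1)
```

```text
F tool [-2.16 -1.61  0.72] T world [0.126 0.357 0.202] sd [0. 0. 0.] j6 effort 0.0566
t 34.8 vise xy [ -1.92 -14.78] z 114.13 yaw -40.8 tilt [0.21 0.11] open 0.453 F_vise [-1.69  0.51] 2.15 T [0.126 0.357 0.202] q [-0.45  0.28  1.74 -0.    1.12  0.05]
```

>>> servo_tool:
  targets:
    - [0.015,0,0,0,0,0,-0.14]
    - [0.03,0,0,0,0,0,-0.14]
    - [0.045,0,0,0,0,0,-0.14]
    - [0.06,0,0,0,0,0,-0.14]
    - [0.075,0,0,0,0,0,-0.14]
    - [0.09,0,0,0.1,0,0,-0.14]
    - [0.105,0,0,0.1,0,0,-0.14]
    - [0.12,0,0,0.1,0,0,-0.14]

```text
time_s: 35.8
eef_pos: [0.5447, -0.1334, 0.114]
eef_rot: [0.324, 0.629, 0.321, -0.629]
wrist_force: [-1.5, 0.9, 0.6]
opening: 0.447
```

Run:
```python
from h import *
from bench import ctrl
tstat(ctrl,1)
W=[]
for i in range(2):
    s=cam(ctrl,"scene","s13.png" if i==0 else None)
    a=s["img"][215:250,280:315].astype(float);w=np.clip(a[:,:,2]-a[:,:,0]-15,0,None); ys,xs=np.mgrid[:35,:35]
    W.append((w*ys).sum()/w.sum()+215)
print(W)
```

```text
F tool [-0.58 -1.7   0.13] T world [0.087 0.35  0.234] sd [0. 0. 0.] j6 effort 0.0844
t 35.8 vise xy [ -1.94 -14.78] z 113.99 yaw -47.739999999999995 tilt [0.22 0.08] open 0.447 F_vise [-1.25  1.17] 0.57 T [0.087 0.35  0.234] q [-0.45  0.28  1.74 -0.    1.12  0.17]
[np.float64(228.64940239043824), np.float64(228.64417177914112)]
```

>>> servo_tool:
  targets:
    - [0.01,0,0,0,0,0,-0.14]
    - [0.02,0,0,0,0,0,-0.14]
    - [0.03,0,0,0,0,0,-0.14]
    - [0.04,0,0,0,0,0,-0.14]
    - [0.055,0,0,0,0,0,-0.14]
    - [0.07,0,0,0,0,0,-0.14]
    - [0.085,0,0,0.1,0,0,-0.14]
    - [0.1,0,0,0.1,0,0,-0.14]

```text
time_s: 36.9
eef_pos: [0.5447, -0.1333, 0.1139]
eef_rot: [0.292, 0.645, 0.289, -0.644]
wrist_force: [-1.4, 0.1, -0.7]
opening: 0.451
```

Run:
```python
from h import *
from bench import ctrl
tstat(ctrl,1)
W=[];T=[]
for i in range(3):
    s=cam(ctrl,"scene","s14.png" if i==0 else None);T.append(ctrl.get_obs()["torque"][2])
    a=s["img"][215:250,280:315].astype(float);w=np.clip(a[:,:,2]-a[:,:,0]-15,0,None); ys,xs=np.mgrid[:35,:35]
    W.append((w*ys).sum()/w.sum()+215)
print(W,T)
```

```text
F tool [ 0.66 -1.11  0.88] T world [0.154 0.312 0.267] sd [0. 0. 0.] j6 effort 0.1035
t 36.9 vise xy [ -1.95 -14.75] z 113.87 yaw -53.5 tilt [0.22 0.06] open 0.451 F_vise [-1.36  0.37] -0.66 T [0.154 0.312 0.267] q [-0.45  0.28  1.74 -0.    1.12  0.27]
[np.float64(228.6800847457627), np.float64(228.70425531914893), np.float64(228.64529914529913)] [np.float64(0.17630263528246287), np.float64(0.0666775228827503), np.float64(0.1502861531650984)]
```

>>> servo_tool:
  targets:
    - [0,0,0,0,0,0,0]
    - [0,0,0,0,0,0,0.4]
    - [0,0,0,0,0,0,0.7]
    - [0,0,0,0,0,0,0.8]
    - [0,0,0,-10,0,0,0.8]
    - [0,0,0,-40,0,0,0.8]
    - [0,0,0,-80,0,0,0.8]
    - [0,0,0,-110,0,0,0.8]

```text
time_s: 38.05
eef_pos: [0.5449, -0.1332, 0.2265]
eef_rot: [0.293, 0.645, 0.289, -0.644]
wrist_force: [-0.2, -0.2, -0.6]
opening: 0.899
```

Run:
```python
from h import *
from bench import ctrl
tstat(ctrl,1)
w=cam(ctrl,"wrist","w15.png");s=cam(ctrl,"scene","s15.png")
cv2.imwrite("pics/s15c.png",cv2.resize(s["img"][170:270,250:370],None,fx=5.7,fy=5.7,interpolation=cv2.INTER_CUBIC))
a=s["img"][215:250,280:315].astype(float);w=np.clip(a[:,:,2]-a[:,:,0]-15,0,None); ys,xs=np.mgrid[:35,:35]
print((w*ys).sum()/w.sum()+215)
```

```text
F tool [ 0.62 -0.03  0.27] T world [ 0.026 -0.029  0.004] sd [0. 0. 0.] j6 effort 0.0001
t 38.05 vise xy [ -1.64 -14.68] z 226.53 yaw -53.46000000000001 tilt [0.35 0.02] open 0.899 F_vise [-0.23 -0.14] -0.62 T [ 0.026 -0.029  0.004] q [-0.45  0.15  1.65 -0.    1.33  0.27]
228.71521739130435
```

View pics/w15.png

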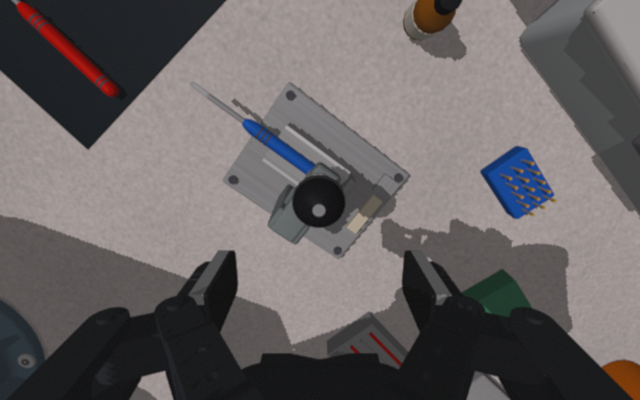

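View pics/s15c.png

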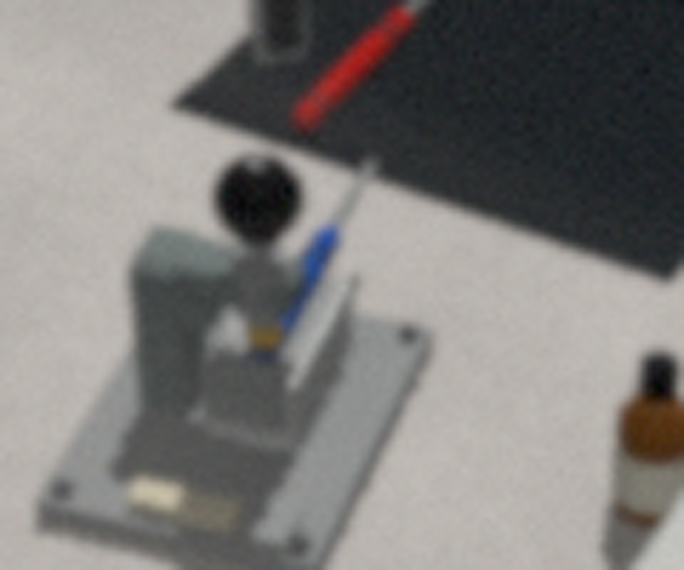

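Run:
```python
from bench import ctrl
print(ctrl.hand_in())
```

```text
the job is handed in; nothing more can be done
None
```

I handed the job in at about 38 s of the 72 s allowed. The blue luxator is in the V rest, butt against the stop with its blade out of the open end, and the pad is screwed down on the handle. No verdict came back, so everything below is from my own checks.

**Insertion:** The butt met the stop at about 6 N. On the way in the handle rubbed one slope of the V at about 6 N, so I shifted it sideways about 1 mm and the push was free again. I lowered it into the V before letting go. The scene picture after clamping shows the blade tip at the same pixel as before.

**Clamping:** I turned the knob clockwise about 2.9 rad with a light grip.
- **Torque:** The wrist torque on the moving knob rose from about 0.1 Nm when free to 0.27 Nm on the last step. The joint-6 effort, corrected for speed, gave about the same. That is above the 0.2 Nm for firm and below the 0.35 Nm for crushed.
- **Pad:** It came down about 4 mm in the pictures. I then released and lifted clear, and the wrist force read about zero.

**Checks that disagreed or fell short:**
- The knob and V axis lay about 2 mm from where the wrist camera put them. I had to re-centre the grip on the knob once, partway through turning.
- Single torque readings scatter by about 0.03 Nm, and the torque rose more slowly near the end than expected. The fingers may have slipped a little on the ball, and I could not test the hold separately.

I touched nothing else on the table and nothing looked moved. I did not measure the other items again at the end.

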